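# Restock the sloped carton rack of the coffee corner

## Robot

A 7-joint arm with a two-finger parallel gripper is mounted at the origin on the work surface. World frame = base frame: x ahead of the robot, y to its left, z up, the work surface at z = 0. Lengths are in m, angles in rad, forces in N, time in s.
With the tool pointing down it reaches from about 0.425 to 1.025 m from the base axis. Payload 9.4 kg.
Tool frame: the origin (TCP) lies on the centre line of the jaws, within the pads' length; the fingertips stand 14 mm ahead of it and the grasp point (between the pads) lies 5 mm behind it; x points along the fingers, y is the direction in which the jaws open and shut, and the axes are right-handed (so a half turn about x gives the same grasp; the last joint's range is limited). The gripper opens to 93 mm and grips with 3 to 60 N. Pads are 15 mm wide; open, the fingers measure 128 mm over their backs; the gripper's body (75 mm by 188 mm) begins 65 mm behind the grasp point.
Start: joints at [1.122, 0.599, -0.003, 1.599, 0.002, 0.943, -0.08], TCP at [0.263, -0.675, 0.233] pointing down, gripper open.
Joint ranges: [-2.57, 2.57], [-0.35, 1.97], [-1.29, 1.29], [0.11, 2.56], [-1.05, 4.19], [0.11, 1.86], [-2.63, 2.63]. Speed limits (rad/s): [2.22, 2.22, 3.01, 3.01, 3.14, 3.14, 3.14].

## Interface

Orientations are given as a rotation vector (axis times angle).
In Python, from station import readout, cams, workorder gives the robot as it stands.
- The arm moves only by the shell command python3 -m pendant 'ROWS'. ROWS is JSON, a list of rows, each an object with "slide": the shift along the tool's x, y, z scaled (see below), a list of three; "rot": the turn, a rotation vector about the tool's x, y, z scaled (see below), a list of three; "grip": the closure, from 0 (fully open) to 1 (shut). A call has 1 to 20 rows; each row is the pose to reach, as a shift and turn from the pose commanded when the call began, along the tool's axes at that moment, turning the shorter way round; what a row does not reach only later rows make up. The controller multiplies each number of a shift by 0.1 m and each number of a turn by pi rad. A row lasts 1/8 s, in which the tool goes at most 62.5 mm and 10.7 degrees, less where a joint would pass 70% of its speed; a pose out of reach is approached as far as the arm can. A call with a number of a shift or a turn outside -1 to 1 is refused whole. A call with a gripper value outside its range is refused whole. The fingers move at their own pace and stop on an object; the grip force is fixed at half the most. Time passes only in rows, so rows that repeat a pose let the fingers close. It gives the time, the measured TCP pose, the force and the opening at its end, in the units of the state.
- readout.state(): the state, without advancing time (a new reading comes with each control period).
- cams.camera(name): name is "scene" or "top"; returns a dict with "color" (480x640x3 uint8, red, green, blue), "fx", "fy", "cx", "cy" (pixels), "k1" (the pictures are not rectified: a ray, as slopes to the right and down, at radius r is drawn at 1 + k1 r^2 times it, then the intrinsics apply), "xyz" and "rotation" of the camera in the world. Camera axes: x right, y up, looking along -z (the intrinsics and any distortion apply to the point x, -y, -z); pixel columns grow to the right and rows downward; lengths in m; the calibration is good to about 2 mm. A picture is of the moment at which its call begins. There is no depth.
- workorder.close_job(): hands the job in, once; it reports no verdict.
The state is a dict: "clock": time; "qpos": joint angles; "dq": joint speeds; "effort": joint torques, N m; "tcp_pos": TCP position; "tool_rot": TCP orientation; "contact_force": force on the tool from outside, world axes, zero at the start; "ft_torque": the same for the moment, N m; "gripper_width": finger opening in m.
Only numpy, scipy, OpenCV 4.12 (cv2) and the standard library are available. Lean on these libraries where they do the work, as an engineer would, in place of code of your own. Each camera call takes 0.05 s, during which the arm holds its last target. There are 200 camera calls.

## Task

Slide the flush lid of the stock box fully open by pressing down on it, and move every coffee carton from the box into a free lane of the sloped rack, one carton to a lane, upright and lengthwise. Slide every carton on the rack, including the tea carton left part way, down its lane until it rests against the back stop, then slide the lid fully shut again. Leave the mug, jar and bowl alone.

Things in the scene. Friction and masses are not known exactly. Their poses are not given: they have to be found in the camera images.
- deck: Grey sloped deck of the rack (fixed), 240 mm long (x) x 248 mm wide (y), tilted 16 degrees: x points down the slope, away from the robot; z is normal to the deck. Origin: centre of its top surface, 52 mm above the counter. Four lanes along x, centred at y = -90, -30, 30, 90 mm, each 52 mm wide between white ribs 15 mm high. Upper end (x = -120 mm) open. Cartons do not slide by themselves; a 1 to 3 N push moves them.
- stop (a point): Foot of the rack's back stop, at the middle of its width, on the deck surface: an orange wall 30 mm high across the lower end of all lanes, its face 112 mm from the deck's origin along the deck's x. A carton fully home has its origin 45 mm up-slope of that face (x = 67 mm on the deck).
- box: Wooden stock box (fixed), 256 mm (x) x 282 mm (y) x 76 mm high; origin at the centre of its underside. Walls 6 mm, inner floor 6 mm above the counter. The well for cartons is in the half towards the robot: x = -122 to 0 mm, y = -135 to 135 mm, with three slots 50 mm wide along x at y = -75, 0, 75 mm between ribs that rise 18 mm above the floor; the other half is solid and takes the lid when open.
- lid (a joint): Travel of the box's flush white sliding lid, m: 0 closed, 0.118 fully open; it slides along the box's +x (away from the robot), and stays where it is left. It has no handle and must be dragged by pressing down on it; it slides with about 1.2 N (friction), pressed 5 to 10 N.
- lid_spot (a point): Black rubber spot at the middle of the lid's top face, 76 mm above the counter, level with the box rim; moves with the lid. The lid is 121 mm (x) x 269 mm (y) x 6 mm.
- coffee0: Brown and gold coffee capsule carton, loose carton 90 mm long (own x) x 42 mm wide (y) x 55 mm high (z), 80 to 150 g; origin at the centre of its underside, z up when upright. Starts flat in one slot of the stock box's floor, under the lid, its length roughly along the box's x. May be absent (None; also None while gripped).
- coffee1: Brown and gold coffee capsule carton, loose carton 90 mm long (own x) x 42 mm wide (y) x 55 mm high (z), 80 to 150 g; origin at the centre of its underside, z up when upright. Starts flat in one slot of the stock box's floor, under the lid, its length roughly along the box's x. May be absent (None; also None while gripped).
- coffee2: Brown and gold coffee capsule carton, loose carton 90 mm long (own x) x 42 mm wide (y) x 55 mm high (z), 80 to 150 g; origin at the centre of its underside, z up when upright. Starts flat in one slot of the stock box's floor, under the lid, its length roughly along the box's x. May be absent (None; also None while gripped).
- tea0: Green and white tea carton, loose carton 90 mm long (own x) x 42 mm wide (y) x 55 mm high (z), 80 to 150 g; origin at the centre of its underside, z up when upright. Starts stranded part way down one lane of the rack. Only one of tea0 to tea3 is present in a run (the others are None).
- tea1: Green and white tea carton, loose carton 90 mm long (own x) x 42 mm wide (y) x 55 mm high (z), 80 to 150 g; origin at the centre of its underside, z up when upright. Starts stranded part way down one lane of the rack. Only one of tea0 to tea3 is present in a run (the others are None).
- tea2: Green and white tea carton, loose carton 90 mm long (own x) x 42 mm wide (y) x 55 mm high (z), 80 to 150 g; origin at the centre of its underside, z up when upright. Starts stranded part way down one lane of the rack. Only one of tea0 to tea3 is present in a run (the others are None).
- tea3: Green and white tea carton, loose carton 90 mm long (own x) x 42 mm wide (y) x 55 mm high (z), 80 to 150 g; origin at the centre of its underside, z up when upright. Starts stranded part way down one lane of the rack. Only one of tea0 to tea3 is present in a run (the others are None).
- mug: White mug, 80 mm across, 90 mm high, origin under its centre. Bystander: leave alone.
- jar: Glass jar with black cap, 72 mm across, 110 mm high, origin under its centre. Bystander: leave alone.
- sugar_bowl: Blue bowl, 100 mm across, 55 mm high, origin under its centre. Bystander: leave alone.
Things that resemble listed ones, but are neither listed nor needed, are in the scene too. What is shaped like the tea1 but pink is not meant.

How it is judged:
On the way:
1. the lid of the stock box is slid fully open (value of joint lid above 0.108 m), for 0.2 s.
At the end, for the whole second after the job is handed in: Every carton present stands upright in a lane of the rack, lengthwise and flat on the deck, within 6 mm of the back stop and at rest; the lid is shut to within 7 mm (x of coffee0 in the frame of deck between 0.061 and 0.074 m and z of coffee0 in the frame of deck between -0.006 and 0.006 m and y of coffee0 in the frame of deck between -0.105 and 0.105 m and angle between the x axis of each of coffee0, coffee1, coffee2, tea0, tea1, tea2, tea3 and the x axis of deck, either way round below 0.17 rad and angle between each of coffee0, coffee1, coffee2, tea0, tea1, tea2, tea3's own z axis and vertical below 0.42 rad and linear speed of each of coffee0, coffee1, coffee2, tea0, tea1, tea2, tea3 below 0.02 m/s and x of coffee1 in the frame of deck between 0.061 and 0.074 m and z of coffee1 in the frame of deck between -0.006 and 0.006 m and y of coffee1 in the frame of deck between -0.105 and 0.105 m and x of coffee2 in the frame of deck between 0.061 and 0.074 m and z of coffee2 in the frame of deck between -0.006 and 0.006 m and y of coffee2 in the frame of deck between -0.105 and 0.105 m and x of tea0 in the frame of deck between 0.061 and 0.074 m and z of tea0 in the frame of deck between -0.006 and 0.006 m and y of tea0 in the frame of deck between -0.105 and 0.105 m and x of tea1 in the frame of deck between 0.061 and 0.074 m and z of tea1 in the frame of deck between -0.006 and 0.006 m and y of tea1 in the frame of deck between -0.105 and 0.105 m and x of tea2 in the frame of deck between 0.061 and 0.074 m and z of tea2 in the frame of deck between -0.006 and 0.006 m and y of tea2 in the frame of deck between -0.105 and 0.105 m and x of tea3 in the frame of deck between 0.061 and 0.074 m and z of tea3 in the frame of deck between -0.006 and 0.006 m and y of tea3 in the frame of deck between -0.105 and 0.105 m and value of joint lid below 0.007 m); the robot touches nothing.
It fails at once if the mug is pushed more than 40 mm or tipped over (distance of mug from where it was at the start of the episode above 0.04 m or angle between mug's own z axis and vertical above 0.5 rad).
It fails at once if the jar is pushed more than 40 mm or tipped over (distance of jar from where it was at the start of the episode above 0.04 m or angle between jar's own z axis and vertical above 0.5 rad).
It fails at once if the sugar bowl is pushed more than 40 mm or tipped over (distance of sugar_bowl from where it was at the start of the episode above 0.04 m or angle between sugar_bowl's own z axis and vertical above 0.5 rad).
Of coffee0, coffee1, coffee2 only 2 to 3 are there at a start; the rules pass over those that are not, and their reading is None.
Of tea0, tea1, tea2, tea3 only 1 to 1 are there at a start; the rules pass over those that are not, and their reading is None.
At some moment in a run one of coffee0, coffee1, coffee2 may be knocked a few centimetres aside while the robot is not near it.
It also fails if it takes over 208 s, if anything falls off the work surface, if the arm or the gripper's body presses on something with over 40 N, if the wrist force passes 120 N, or if a joint passes its speed limit or range.

## Working session

There is one attempt and no reset: what is moved stays moved. The work goes in short steps, Python scripts to look and compute and a shell command to move; the robot and the scene stay as the last step left them, time stands still between calls to the robot, and variables do not carry over. Pictures are saved under pics/ and viewed, about 12 in all and at most 16, crops included, and the job is handed in when it is done.

```bash
ls; mkdir -p pics; python3 - <<'E'
from station import readout,cams
import cv2
print(readout.state())
for n in("scene","top"):
    c=cams.camera(n);cv2.imwrite(f"pics/{n}0.png",c["color"][:,:,::-1]);print({k:v for k,v in c.items() if k!="color"})
E
```

```text
pics
{'clock': 0.0, 'qpos': array([ 1.12234563,  0.6001336 , -0.00253613,  1.60013623,  0.00181125,
        0.94286106, -0.0797784 ]), 'dq': array([-4.22754919e-04, -2.18386657e-04, -4.40617614e-04, -2.72042763e-04,
       -3.96702274e-05, -3.47924652e-04, -5.25254290e-04]), 'effort': array([-1.53196074e-04, -7.65059423e+01,  1.49703607e+00, -2.52345854e+01,
       -5.24076889e-02,  1.69361662e-02,  2.13464195e-04]), 'tcp_pos': array([ 0.263165  , -0.67505612,  0.23175165]), 'tool_rot': array([ 2.01844318,  0.38124224, -2.01933478]), 'contact_force': array([-0.69827802,  0.24901998, -0.34835144]), 'ft_torque': array([ 0.00736942, -0.04100658,  0.02072998]), 'gripper_width': 0.09316993204579113}
{'fx': 547.7569298207632, 'fy': 547.7569298207632, 'cx': 322.52641666454576, 'cy': 241.02797509380386, 'k1': -0.06572311639518276, 'xyz': array([ 1.46827224, -0.15158169,  0.90790752]), 'rotation': array([0.72811444, 0.56189735, 1.28230464])}
{'fx': 527.8203791757716, 'fy': 527.8203791757716, 'cx': 322.5751047864279, 'cy': 238.39696001251016, 'k1': -0.10473705892116218, 'xyz': array([0.4451054 , 0.07570464, 1.23581604]), 'rotation': array([ 0.08620129, -0.07812178, -1.5918776 ])}
```

View pics/scene0.png

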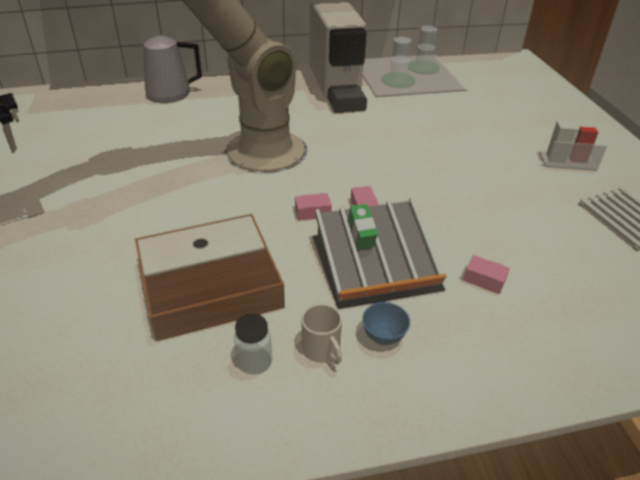

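View pics/top0.png

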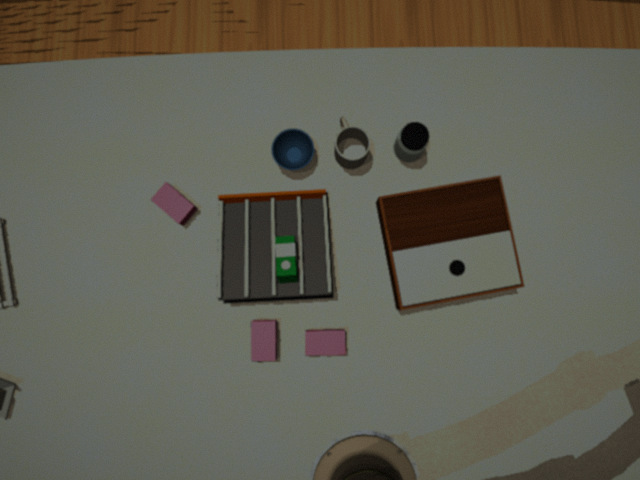

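The tea carton (green) is at top (286,258) in the third lane from the left. The three pink blocks at (175,203), (264,341) and (326,343) are decoys. The box rim corners are near (378,199), (500,177), (523,287) and (401,309).

```bash
cat > h.py <<'E'
import numpy as np,cv2
from scipy.spatial.transform import Rotation as R
from scipy.optimize import least_squares
from station import readout,cams
def proj(c,P):
    p=(np.atleast_2d(P)-c["xyz"])@R.from_rotvec(c["rotation"]).as_matrix()
    s=np.c_[p[:,0],-p[:,1]]/-p[:,2:3]; s=s*(1+c["k1"]*(s**2).sum(1))[:,None]
    return s*[c["fx"],c["fy"]]+[c["cx"],c["cy"]]
def back(c,uv,z):
    uv=np.atleast_2d(uv).astype(float); d=(uv-[c["cx"],c["cy"]])/[c["fx"],c["fy"]]; s=d.copy()
    for _ in range(20): s=d/(1+c["k1"]*(s**2).sum(1))[:,None]
    r=np.c_[s[:,0],-s[:,1],-np.ones(len(s))]@R.from_rotvec(c["rotation"]).as_matrix().T
    return c["xyz"]+r*((z-c["xyz"][2])/r[:,2])[:,None]
def save(c,name,box,scale):
    x0,y0,x1,y1=box
    cv2.imwrite(f"pics/{name}.png",cv2.resize(c["color"][y0:y1,x0:x1,::-1],None,fx=scale,fy=scale,interpolation=cv2.INTER_CUBIC))
E
python3 - <<'E'
from h import *
c=cams.camera("top")
b=back(c,[(378,199),(500,177),(523,287),(401,309)],.076);print(b)
print([np.linalg.norm(b[i]-b[i-1]) for i in range(4)],b.mean(0))
print("spot",back(c,[(457,268)],.076))
h=.12*np.sin(np.radians(16))
print("deck",back(c,[(223,300),(333,296)],.052+h),back(c,[(220,196),(327,190)],.052-h+.03))
save(c,"crop1",(200,170,540,330),2.35)
E
```

```text
[[ 0.65200955 -0.04519823  0.076     ]
 [ 0.69699844 -0.32422676  0.076     ]
 [ 0.44791116 -0.36199004  0.076     ]
 [ 0.40748631 -0.08763041  0.076     ]]
[np.float64(0.24817756522259637), np.float64(0.28263213553692246), np.float64(0.2519335953572892), np.float64(0.27732178946245184)] [ 0.55110136 -0.20476136  0.076     ]
spot [[ 0.49401286 -0.21508504  0.076     ]]
deck [[0.43564798 0.3002435  0.08507648]
 [0.4394563  0.0604534  0.08507648]] [[0.67257095 0.31345082 0.04892352]
 [0.68032552 0.06781434 0.04892352]]
```

View pics/crop1.png

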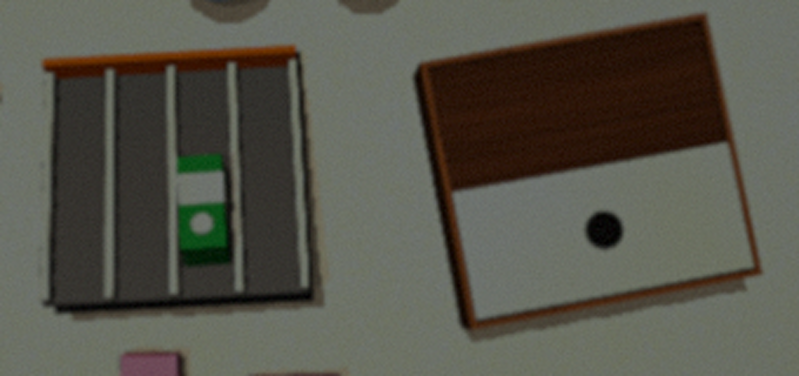

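```bash
cat >> h.py <<'E'
A=np.radians(16)
def boxw(p,P): # p=x,y,yaw
    return R.from_euler("z",p[2]).apply(P)+[p[0],p[1],0]
def deckw(p,P):
    return R.from_euler("ZY",[p[2],A]).apply(P)+[p[0],p[1],.052]
E
python3 - <<'E'
from h import *
c=cams.camera("top");s=cams.camera("scene")
f=lambda l:np.array(l)/2.35+[200,170]-.3
B=np.array([(128,141,76),(128,-141,76),(-128,-141,76),(-128,141,76)])/1000
uv=f([(423,66),(705,15),(759,271),(469,325)])
r=least_squares(lambda p:(proj(c,boxw(p,B))-uv).ravel(),[.55,-.2,-.15]);print("box",r.x,r.fun.round(1))
print("spot pred",proj(c,boxw(r.x,[-.061,0,.076])),"seen",f([(604,230)]))
print("scene",proj(s,boxw(r.x,B)).round())
D=np.array([(x,y,15) for x in(-120,112) for y in(120,60,0,-60,-120)])/1000
uv=f([(51,300),(108,297),(174,293),(239,290),(305,287),(50,72),(110,69),(171,66),(231,64),(293,61)])
r=least_squares(lambda p:(proj(c,deckw(p,D))-uv).ravel(),[.56,.18,0]);print("deck",r.x,r.fun.round(1))
D2=np.array([(115,124,30),(115,-124,30),(-120,-124,0),(-120,124,0)])/1000
print("scene",proj(s,deckw(r.x,D2)).round())
# tea: top face near edge centre & far edge
for y in(30,-30):
  for x in(-60,-50,-40,-30,-20): print(y,x,((proj(c,deckw(r.x,np.array([(x-45,y,55),(x+45,y,55)])/1000))-[200,170]+.3)*2.35).round().tolist())
E
```

```text
box [ 0.55412041 -0.20460244  0.15175087] [-1.5 -2.   0.3 -1.2  0.9  1.5  0.4  1.6]
spot pred [[456.44032613 268.10128582]] seen [[456.7212766  267.57234043]]
scene [[284. 284.]
 [148. 317.]
 [134. 238.]
 [252. 213.]]
deck [0.5560868  0.19041402 0.03123987] [-2.8  0.2  0.6  0.1  0.4  0.4  0.6  0.2  0.4 -0.  -0.   0.3  0.2  0.1
  0.1 -0.   0.5 -0.6  0.  -0.7]
scene [[445. 274.]
 [339. 291.]
 [314. 213.]
 [410. 200.]]
30 -60 [[136.0, 267.0], [136.0, 173.0]]
30 -50 [[136.0, 256.0], [136.0, 163.0]]
30 -40 [[136.0, 246.0], [136.0, 153.0]]
30 -30 [[136.0, 235.0], [136.0, 143.0]]
30 -20 [[136.0, 224.0], [136.0, 133.0]]
-30 -60 [[203.0, 263.0], [201.0, 169.0]]
-30 -50 [[203.0, 253.0], [201.0, 159.0]]
-30 -40 [[203.0, 242.0], [201.0, 149.0]]
-30 -30 [[203.0, 231.0], [200.0, 139.0]]
-30 -20 [[202.0, 221.0], [200.0, 129.0]]
```

```bash
cat >> h.py <<'E'
BOX=np.array([.55412,-.20460,.15175]); DECK=np.array([.55609,.19041,.03124])
def tool(yaw,tilt=0): # tool x down, y = world y turned by yaw; tilt: normal to the deck when A
    return R.from_euler("ZY",[yaw,tilt])*R.from_matrix(np.array([[0,0,1],[0,1,0],[-1,0,0.]]))
def go(pos,rot,via=None):
    s=readout.state(); C=R.from_rotvec(s["tool_rot"])
    print("at",s["tcp_pos"].round(4),"t",round(float(s["clock"]),2),"F",s["contact_force"].round(1),"w",round(float(s["gripper_width"]),4))
    print(" slide",(C.inv().apply(np.array(pos)-s["tcp_pos"])/.1).round(3)," rot",((C.inv()*rot).as_rotvec()/np.pi).round(4))
E
python3 - <<'E'
from h import *
s=readout.state();print(R.from_rotvec(s["tool_rot"]).as_matrix().round(3))
go(s["tcp_pos"],tool(BOX[2]))
p=boxw(BOX,[-.061,0,.13]);print(p)
d=p-s["tcp_pos"]; print("in tool axes after turn",tool(BOX[2]).inv().apply(d)/.1)
E
```

```text
[[-0.     0.363 -0.932]
 [ 0.001 -0.932 -0.363]
 [-1.    -0.001  0.   ]]
at [ 0.2633 -0.6753  0.2322] t 0.25 F [-0.  -0.4 -0.4] w 0.0929
 slide [0. 0. 0.]  rot [-9.299e-01 -3.000e-04  1.000e-04]
[ 0.49382101 -0.21382126  0.13      ]
in tool axes after turn [1.0222979  4.21326914 2.9760297 ]
```

```bash
sed -i 's/R.from_euler("ZY",\[yaw,tilt\])\*R.from_matrix(np.array(\[\[0,0,1\],\[0,1,0\],\[-1,0,0.\]\]))/R.from_euler("ZY",[yaw,tilt])*R.from_matrix(np.array([[0,0,-1],[0,-1,0],[-1,0,0.]]))/' h.py; grep -n "0,0,-1" h.py
python3 -m pendant '[{"slide":[0,0,0],"rot":[0.07,0,0],"grip":1},{"slide":[0,0,0],"rot":[0.07,0,0],"grip":1},{"slide":[0,0,0],"rot":[0.07,0,0],"grip":1}]'
for i in 1 2 3 4; do python3 -m pendant '[{"slide":[0,-0.5,-0.35],"rot":[0,0,0],"grip":1},{"slide":[0,-1,-0.7],"rot":[0,0,0],"grip":1},{"slide":[0,-1,-0.7],"rot":[0,0,0],"grip":1}]' ; done
python3 -c "
from h import *
go(boxw(BOX,[-.061,0,.11]),tool(BOX[2]))"
```

```text
24:    return R.from_euler("ZY",[yaw,tilt])*R.from_matrix(np.array([[0,0,-1],[0,-1,0],[-1,0,0.]]))
clock: 0.62
tcp_pos: [0.2635, -0.6754, 0.2325]
tool_rot: [2.14, 0.166, -2.141]
contact_force: [0.1, 0.6, -0.2]
gripper_width: 0.0675
clock: 1.0
tcp_pos: [0.3209, -0.5616, 0.2329]
tool_rot: [2.14, 0.175, -2.137]
contact_force: [-0.8, -0.4, 0.4]
gripper_width: 0.0376
clock: 1.38
tcp_pos: [0.3741, -0.453, 0.2329]
tool_rot: [2.139, 0.174, -2.137]
contact_force: [-0.6, -0.9, -0.1]
gripper_width: 0.0076
clock: 1.75
tcp_pos: [0.4278, -0.3444, 0.2328]
tool_rot: [2.14, 0.172, -2.138]
contact_force: [0.3, -0.9, 1.5]
gripper_width: 0.0002
clock: 2.12
tcp_pos: [0.4818, -0.2353, 0.2327]
tool_rot: [2.14, 0.171, -2.138]
contact_force: [0.2, -1.0, -0.9]
gripper_width: 0.0002
at [ 0.4818 -0.2353  0.2327] t 2.12 F [ 0.2 -1.  -0.9] w 0.0002
 slide [ 1.227 -0.193 -0.151]  rot [ 0.0023 -0.0004  0.0001]
```

```bash

python3 -m pendant '[{"slide":[0.4,-0.19,-0.15],"rot":[0,0,0],"grip":1},{"slide":[1,-0.19,-0.15],"rot":[0,0,0],"grip":1},{"slide":[1,-0.19,-0.15],"rot":[0,0,0],"grip":1}]' | grep -E "pos|force"
python3 -m pendant '[{"slide":[0.2,0,0],"rot":[0,0,0],"grip":1},{"slide":[0.35,0,0],"rot":[0,0,0],"grip":1},{"slide":[0.4,0,0],"rot":[0,0,0],"grip":1},{"slide":[0.4,0,0],"rot":[0,0,0],"grip":1},{"slide":[0.4,0,0],"rot":[0,0,0],"grip":1}]'
```

```text
tcp_pos: [0.4889, -0.2182, 0.1295]
contact_force: [-0.4, -0.6, 1.1]
clock: 3.12
tcp_pos: [0.4919, -0.2169, 0.0933]
tool_rot: [2.143, 0.163, -2.141]
contact_force: [-0.3, 0.4, 1.0]
gripper_width: 0.0003
```

```bash

for i in 1 2 3; do python3 -m pendant '[{"slide":[0.02,0,0],"rot":[0,0,0],"grip":1},{"slide":[0.02,0,0],"rot":[0,0,0],"grip":1},{"slide":[0.02,0,0],"rot":[0,0,0],"grip":1}]' | grep -E "pos|force"; done
```

```text
tcp_pos: [0.4916, -0.2166, 0.0907]
contact_force: [-0.1, -0.6, -0.1]
tcp_pos: [0.4931, -0.2165, 0.0902]
contact_force: [0.0, 3.2, 19.8]
tcp_pos: [0.495, -0.2162, 0.09]
contact_force: [-1.0, 6.0, 39.9]
```

```bash

python3 -m pendant '[{"slide":[-0.032,0,0],"rot":[0,0,0],"grip":1},{"slide":[-0.032,0,0],"rot":[0,0,0],"grip":1},{"slide":[-0.032,0,0],"rot":[0,0,0],"grip":1}]' | grep -E "pos|force"
python3 -m pendant '[{"slide":[0,0,-0.03],"rot":[0,0,0],"grip":1},{"slide":[0,0,-0.08],"rot":[0,0,0],"grip":1},{"slide":[0,0,-0.15],"rot":[0,0,0],"grip":1},{"slide":[0,0,-0.2],"rot":[0,0,0],"grip":1},{"slide":[0,0,-0.2],"rot":[0,0,0],"grip":1}]' | grep -E "pos|force"
```

```text
tcp_pos: [0.4919, -0.2167, 0.0903]
contact_force: [-1.0, 1.8, 12.8]
tcp_pos: [0.5125, -0.2135, 0.0903]
contact_force: [-0.1, 1.8, 11.5]
```

```bash

for i in 1 2; do python3 -m pendant '[{"slide":[0,0,-0.08],"rot":[0,0,0],"grip":1},{"slide":[0,0,-0.16],"rot":[0,0,0],"grip":1},{"slide":[0,0,-0.24],"rot":[0,0,0],"grip":1},{"slide":[0,0,-0.32],"rot":[0,0,0],"grip":1},{"slide":[0,0,-0.4],"rot":[0,0,0],"grip":1},{"slide":[0,0,-0.4],"rot":[0,0,0],"grip":1}]' | grep -E "pos|force"; done
python3 - <<'E'
from h import *
c=cams.camera("top");save(c,"open1",(340,150,560,340),3)
E
```

```text
tcp_pos: [0.5524, -0.2072, 0.0903]
contact_force: [0.5, 1.8, 11.4]
tcp_pos: [0.592, -0.2011, 0.0903]
contact_force: [0.1, 2.0, 10.1]
```

View pics/open1.png

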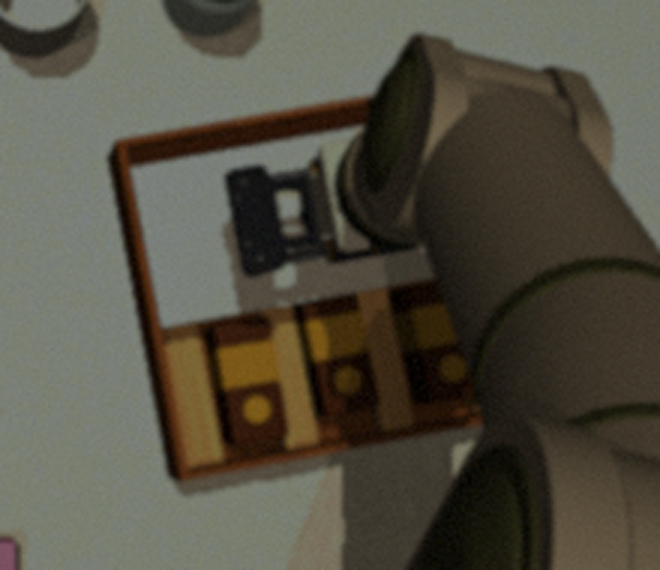

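The lid is nearly open and all three slots hold coffee cartons. I'll finish the last stretch.

```bash

python3 -m pendant '[{"slide":[0,0,-0.06],"rot":[0,0,0],"grip":1},{"slide":[0,0,-0.12],"rot":[0,0,0],"grip":1},{"slide":[0,0,-0.16],"rot":[0,0,0],"grip":1},{"slide":[0,0,-0.18],"rot":[0,0,0],"grip":1},{"slide":[0,0,-0.2],"rot":[0,0,0],"grip":1},{"slide":[0,0,-0.2],"rot":[0,0,0],"grip":1},{"slide":[0,0,-0.2],"rot":[0,0,0],"grip":1}]' | grep -E "pos|force"
python3 -m pendant '[{"slide":[0,0,-0.02],"rot":[0,0,0],"grip":1},{"slide":[0,0,-0.02],"rot":[0,0,0],"grip":1},{"slide":[0,0,-0.02],"rot":[0,0,0],"grip":1}]' | grep -E "pos|force"

```

```text
tcp_pos: [0.6045, -0.1991, 0.0902]
contact_force: [-17.0, 0.4, 26.6]
tcp_pos: [0.6046, -0.1991, 0.0902]
contact_force: [-22.5, 0.3, 30.7]
```

```bash

python3 -m pendant '[{"slide":[-0.2,0,0.03],"rot":[0,0,0],"grip":1},{"slide":[-0.8,0,0.03],"rot":[0,0,0],"grip":1},{"slide":[-1,0,0.03],"rot":[0,0,0],"grip":1},{"slide":[-1,0,0.03],"rot":[0,0,0],"grip":1}]' | grep -E "pos|force"
for i in 1 2 3 ; do python3 -m pendant '[{"slide":[-0.1,-0.5,0.33],"rot":[0,0,0],"grip":1},{"slide":[-0.25,-1,0.66],"rot":[0,0,0],"grip":1},{"slide":[-0.25,-1,0.66],"rot":[0,0,0],"grip":1}]' | grep -E "pos|force" ; done
python3 - <<'E'
from h import *
c=cams.camera("top");save(c,"open2",(200,150,540,330),2.35)
go(deckw(DECK,[-.115,-.03,.10]),tool(DECK[2],A))
E
```

```text
tcp_pos: [0.6103, -0.1989, 0.1915]
contact_force: [-0.3, -0.2, -0.5]
tcp_pos: [0.5261, -0.1065, 0.2144]
contact_force: [0.6, -0.4, 0.6]
tcp_pos: [0.4465, -0.0187, 0.2396]
contact_force: [-0.2, -0.7, -0.3]
tcp_pos: [0.3671, 0.0698, 0.2649]
contact_force: [0.2, 0.1, 0.1]
at [0.3685 0.0686 0.2647] t 9.72 F [-0.3 -0.4  0.1] w 0.0004
 slide [ 0.85  -0.719 -1.18 ]  rot [ 0.039  -0.089  -0.0054]
```

View pics/open2.png

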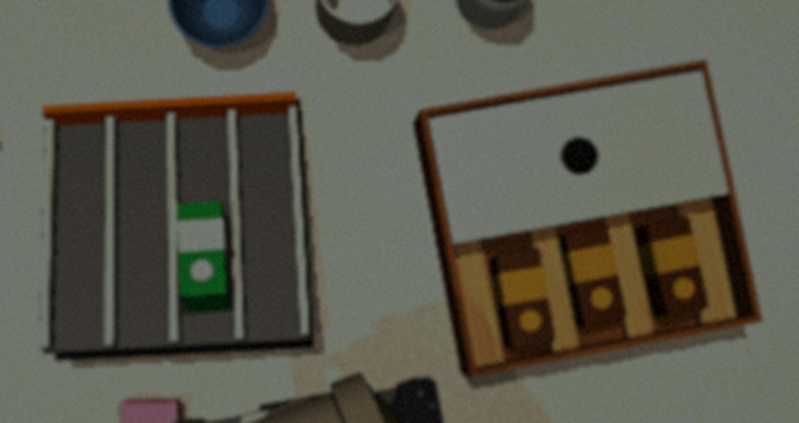

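```bash
python3 - <<'E'
from h import *
c=cams.camera("top")
f=lambda l:np.array(l)/2.35+[200,150]-.3
inv=lambda P:R.from_euler("z",-BOX[2]).apply(P-[BOX[0],BOX[1],0])
print("spot",inv(back(c,f([(580,156)]),.076)))
for circ,band in [((530,321),(524,285)),((601,298),(593,263)),((683,288),(673,254))]:
    P=inv(back(c,f([circ,band]),.061));d=P[1]-P[0];print(P.round(4).tolist(),"yaw",np.arctan2(d[1],d[0]).round(3),"centre",(P[0]+.021*d/np.linalg.norm(d)).round(4))
E
python3 -m pendant '[{"slide":[0,-0.35,-0.5],"rot":[0.02,-0.04,0],"grip":1},{"slide":[0,-0.72,-1],"rot":[0.039,-0.089,-0.005],"grip":1},{"slide":[0,-0.72,-1],"rot":[0.039,-0.089,-0.005],"grip":1},{"slide":[0,-0.72,-1],"rot":[0.039,-0.089,-0.005],"grip":1}]' | grep -E "pos|force"
python3 - <<'E'
from h import *
go(deckw(DECK,[-.115,-.03,.06]),tool(DECK[2],A))
E
```

```text
spot [[ 0.05659857 -0.00101656  0.076     ]]
[[-0.0883, 0.0732, 0.061], [-0.0538, 0.0724, 0.061]] yaw -0.024 centre [-0.0673  0.0727  0.061 ]
[[-0.079, 0.0021, 0.061], [-0.0449, 0.0032, 0.061]] yaw 0.031 centre [-0.058   0.0028  0.061 ]
[[-0.0837, -0.0779, 0.061], [-0.0501, -0.0749, 0.061]] yaw 0.09 centre [-0.0628 -0.076   0.061 ]
tcp_pos: [0.4567, 0.1526, 0.2628]
contact_force: [-0.1, -0.6, 0.4]
at [0.4567 0.1526 0.2628] t 10.28 F [-0.1 -0.6  0.4] w 0.0005
 slide [ 1.147 -0.051 -0.401]  rot [-0.0016  0.001  -0.0006]
```

```bash

python3 -m pendant '[{"slide":[0.3,-0.05,-0.4],"rot":[0,0,0],"grip":1},{"slide":[0.9,-0.05,-0.4],"rot":[0,0,0],"grip":1},{"slide":[1,-0.05,-0.4],"rot":[0,0,0],"grip":1},{"slide":[1,-0.05,-0.4],"rot":[0,0,0],"grip":1}]' | grep -E "pos|force"
python3 -m pendant '[{"slide":[0.2,0,0],"rot":[0,0,0],"grip":1},{"slide":[0.4,0,0],"rot":[0,0,0],"grip":1},{"slide":[0.4,0,0],"rot":[0,0,0],"grip":1}]' | grep -E "pos|force"
python3 - <<'E'
from h import *
s=readout.state();print(R.from_euler("ZY",[DECK[2],A]).inv().apply(s["tcp_pos"]-[DECK[0],DECK[1],.052]))
go(deckw(DECK,[.0145,-.03,.034]),tool(DECK[2],A))
E
```

```text
tcp_pos: [0.4667, 0.1586, 0.159]
contact_force: [0.4, -1.2, 0.2]
tcp_pos: [0.4562, 0.1589, 0.1206]
contact_force: [0.3, -0.2, 0.4]
[-0.11580285 -0.02836617  0.03814276]
at [0.4562 0.1589 0.1206] t 11.15 F [ 0.3 -0.2  0.4] w 0.0004
 slide [ 0.043  0.013 -1.303]  rot [-0.0009 -0.0003 -0.0001]
```

```bash

python3 -m pendant '[{"slide":[0,0,-0.1],"rot":[0,0,0],"grip":1},{"slide":[0,0,-0.2],"rot":[0,0,0],"grip":1},{"slide":[0.02,0,-0.3],"rot":[0,0,0],"grip":1},{"slide":[0.02,0,-0.4],"rot":[0,0,0],"grip":1},{"slide":[0.02,0,-0.5],"rot":[0,0,0],"grip":1},{"slide":[0.02,0,-0.6],"rot":[0,0,0],"grip":1},{"slide":[0.02,0,-0.7],"rot":[0,0,0],"grip":1},{"slide":[0.02,0,-0.8],"rot":[0,0,0],"grip":1},{"slide":[0.02,0,-0.9],"rot":[0,0,0],"grip":1},{"slide":[0.02,0,-1],"rot":[0,0,0],"grip":1}]' | grep -E "pos|force"
python3 -m pendant '[{"slide":[0,0,-0.1],"rot":[0,0,0],"grip":1},{"slide":[0,0,-0.18],"rot":[0,0,0],"grip":1},{"slide":[0,0,-0.24],"rot":[0,0,0],"grip":1},{"slide":[0,0,-0.24],"rot":[0,0,0],"grip":1},{"slide":[0,0,-0.24],"rot":[0,0,0],"grip":1}]' | grep -E "pos|force"
python3 -m pendant '[{"slide":[0,0,-0.03],"rot":[0,0,0],"grip":1},{"slide":[0,0,-0.03],"rot":[0,0,0],"grip":1},{"slide":[0,0,-0.03],"rot":[0,0,0],"grip":1}]' | grep -E "pos|force"
python3 - <<'E'
from h import *
s=readout.state();print(R.from_euler("ZY",[DECK[2],A]).inv().apply(s["tcp_pos"]-[DECK[0],DECK[1],.052]))
E
```

```text
tcp_pos: [0.5518, 0.1617, 0.0894]
contact_force: [-0.7, -0.6, -0.8]
tcp_pos: [0.5741, 0.1624, 0.083]
contact_force: [0.3, 0.2, 0.9]
tcp_pos: [0.5772, 0.1624, 0.0822]
contact_force: [0.7, -0.1, -0.2]
[ 0.01107156 -0.02861158  0.03459107]
```

```bash

for i in 1 2 3; do python3 -m pendant '[{"slide":[0,0,-0.02],"rot":[0,0,0],"grip":1},{"slide":[0,0,-0.02],"rot":[0,0,0],"grip":1},{"slide":[0,0,-0.02],"rot":[0,0,0],"grip":1}]' | grep -E "pos|force"; done
python3 - <<'E'
from h import *
s=readout.state();print(R.from_euler("ZY",[DECK[2],A]).inv().apply(s["tcp_pos"]-[DECK[0],DECK[1],.052]))
E
```

```text
tcp_pos: [0.5788, 0.1625, 0.0817]
contact_force: [-2.7, -1.2, 2.3]
tcp_pos: [0.5788, 0.1625, 0.0817]
contact_force: [-7.5, -0.8, 9.6]
tcp_pos: [0.5788, 0.1625, 0.0817]
contact_force: [-13.9, -0.7, 16.7]
[ 0.01276861 -0.02865328  0.03453446]
```

```bash
cat >> h.py <<'E'
def gold(c):
    hsv=cv2.cvtColor(c["color"],cv2.COLOR_RGB2HSV); m=cv2.inRange(hsv,(15,150,70),(32,255,255))
    n,l,st,ce=cv2.connectedComponentsWithStats(m)
    inv=lambda P:R.from_euler("z",-BOX[2]).apply(P-[BOX[0],BOX[1],0])
    for i in range(1,n):
        if st[i,4]>15: print(" gold",ce[i].round(1),st[i,4],"box@.061",inv(back(c,ce[i],.061))[0].round(4))
def dk():
    s=readout.state();print("deck coords",R.from_euler("ZY",[DECK[2],A]).inv().apply(s["tcp_pos"]-[DECK[0],DECK[1],.052]).round(4))
E
python3 -m pendant '[{"slide":[-0.02,0,0.1],"rot":[0,0,0],"grip":1},{"slide":[-0.02,0,0.3],"rot":[0,0,0],"grip":1},{"slide":[-0.5,0,0.3],"rot":[0,0,0],"grip":1},{"slide":[-1,0,0.3],"rot":[0,0,0],"grip":0.33},{"slide":[-1,0,0.3],"rot":[0,0,0],"grip":0.33}]' | grep -E "pos|force"
python3 -m pendant '[{"slide":[-0.3,0.3,0.2],"rot":[0,0.05,0],"grip":0.33},{"slide":[-0.5,0.3,0.2],"rot":[0,0.089,0],"grip":0.33},{"slide":[-0.5,0.3,0.2],"rot":[0,0.089,0],"grip":0.33}]' | grep -E "pos|force"
python3 - <<'E'
from h import *
c=cams.camera("top");gold(c)
save(c,"t3",(200,150,540,330),2.35)
go(boxw(BOX,[-.0673,.0727,.15]),tool(BOX[2]-.024))
E
```

```text
tcp_pos: [0.5848, 0.1632, 0.1884]
contact_force: [-0.2, -1.2, -1.3]
tcp_pos: [0.5764, 0.1327, 0.2398]
contact_force: [-0.6, 0.6, -0.8]
 gold [307.8  25.2] 26247 box@.061 [0.5659 0.2258 0.061 ]
 gold [2.1 5.8] 16 box@.061 [0.7827 0.9773 0.061 ]
 gold [496.5 260.4] 722 box@.061 [-0.0601 -0.0972  0.061 ]
 gold [462.  266.5] 693 box@.061 [-0.0596 -0.0169  0.061 ]
 gold [430.8 273.6] 648 box@.061 [-0.0628  0.0555  0.061 ]
 gold [403.6 281.3] 601 box@.061 [-0.069   0.1187  0.061 ]
 gold [490.6 272.2] 71 box@.061 [-0.0838 -0.0785  0.061 ]
 gold [455.4 276.4] 75 box@.061 [-0.0787  0.0021  0.061 ]
 gold [425.2 285.9] 73 box@.061 [-0.0875  0.073   0.061 ]
at [0.5766 0.1329 0.2388] t 15.57 F [ 0.3 -0.4  0.7] w 0.0499
 slide [0.892 2.727 1.08 ]  rot [-0.0313  0.0002 -0.0004]
```

View pics/t3.png

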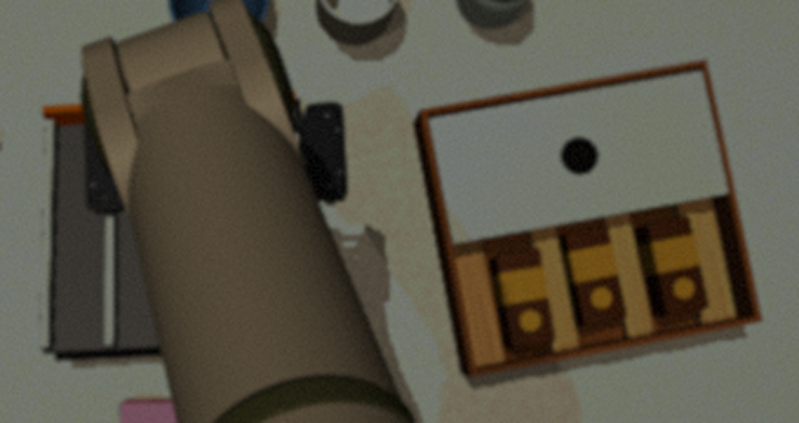

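The coffee cartons have not moved; their circle centroids are at (425,286), (455,276) and (491,272). Next I'll grasp the left one.

```bash

for i in 1 2; do python3 -m pendant '[{"slide":[0,0.5,0.2],"rot":[0,0,0],"grip":0.33},{"slide":[0,1,0.4],"rot":[0,0,0],"grip":0.33},{"slide":[0,1,0.4],"rot":[0,0,0],"grip":0.33}]' | grep -E "pos|force"; done
python3 -m pendant '[{"slide":[0.4,0.5,0.2],"rot":[-0.031,0,0],"grip":0.33},{"slide":[0.8,0.73,0.28],"rot":[-0.031,0,0],"grip":0.33},{"slide":[0.8,0.73,0.28],"rot":[-0.031,0,0],"grip":0.33},{"slide":[0.8,0.73,0.28],"rot":[-0.031,0,0],"grip":0.33}]'
python3 - <<'E'
from h import *
go(boxw(BOX,[-.0673,.0727,.045]),tool(BOX[2]-.024))
E
```

```text
tcp_pos: [0.5388, 0.0276, 0.2374]
contact_force: [1.0, 0.7, -0.3]
tcp_pos: [0.5021, -0.0725, 0.2379]
contact_force: [1.0, 1.2, -0.5]
clock: 16.82
tcp_pos: [0.4784, -0.1419, 0.1588]
tool_rot: [2.154, 0.137, -2.156]
contact_force: [0.5, -0.1, -0.4]
gripper_width: 0.0624
at [ 0.4784 -0.1419  0.1588] t 16.82 F [ 0.5 -0.1 -0.4] w 0.0624
 slide [1.138 0.007 0.018]  rot [-0.      0.0003 -0.0001]
```

```bash

python3 -m pendant '[{"slide":[0.4,0,0.02],"rot":[0,0,0],"grip":0.33},{"slide":[0.8,0,0.02],"rot":[0,0,0],"grip":0.33},{"slide":[1,0,0.02],"rot":[0,0,0],"grip":0.33},{"slide":[1,0,0.02],"rot":[0,0,0],"grip":0.33}]' | grep -E "pos|force"
python3 -m pendant '[{"slide":[0.1,0,0],"rot":[0,0,0],"grip":0.33},{"slide":[0.1,0,0],"rot":[0,0,0],"grip":0.33},{"slide":[0.1,0,0],"rot":[0,0,0],"grip":0.33}]' | grep -E "pos|force"
python3 -m pendant '[{"slide":[0,0,0],"rot":[0,0,0],"grip":1},{"slide":[0,0,0],"rot":[0,0,0],"grip":1},{"slide":[0,0,0],"rot":[0,0,0],"grip":1},{"slide":[0,0,0],"rot":[0,0,0],"grip":1},{"slide":[0,0,0],"rot":[0,0,0],"grip":1}]'
```

```text
tcp_pos: [0.476, -0.1421, 0.0587]
contact_force: [0.3, -0.3, 0.8]
tcp_pos: [0.4754, -0.1438, 0.0496]
contact_force: [-0.3, 0.1, -0.4]
clock: 18.32
tcp_pos: [0.475, -0.1436, 0.0491]
tool_rot: [2.155, 0.135, -2.156]
contact_force: [-1.4, 2.1, 5.9]
gripper_width: 0.0418
```

```bash

python3 -m pendant '[{"slide":[-0.2,0,0],"rot":[0,0,0],"grip":1},{"slide":[-0.6,0,0],"rot":[0,0,0],"grip":1},{"slide":[-1,0,0],"rot":[0,0,0],"grip":1},{"slide":[-1,0,0],"rot":[0,0,0],"grip":1}]' | grep -E "pos|force"
python3 -m pendant '[{"slide":[-0.4,-0.2,-0.05],"rot":[0,0,0],"grip":1},{"slide":[-0.8,-0.4,-0.1],"rot":[0,0,0],"grip":1},{"slide":[-0.8,-0.7,-0.2],"rot":[0,0,0],"grip":1},{"slide":[-0.8,-1,-0.2],"rot":[0,0,0],"grip":1},{"slide":[-0.8,-1,-0.2],"rot":[0,0,0],"grip":1}]' | grep -E "pos|force|width"
python3 - <<'E'
from h import *
go(deckw(DECK,[-.06,.09,.12]),tool(DECK[2],A))
E
```

```text
tcp_pos: [0.4763, -0.1443, 0.1513]
contact_force: [0.1, -0.1, -1.0]
tcp_pos: [0.4817, -0.0399, 0.2277]
contact_force: [-1.0, -0.8, 0.1]
gripper_width: 0.0417
at [ 0.4817 -0.0399  0.2277] t 19.45 F [-1.  -0.8  0.1] w 0.0417
 slide [ 0.434 -3.108 -0.879]  rot [ 0.031  -0.0882 -0.0046]
```

```bash

for i in 1 2; do python3 -m pendant '[{"slide":[0,-0.4,-0.12],"rot":[0,0,0],"grip":1},{"slide":[0,-0.8,-0.25],"rot":[0,0,0],"grip":1},{"slide":[0,-1,-0.28],"rot":[0,0,0],"grip":1},{"slide":[0,-1,-0.28],"rot":[0,0,0],"grip":1}]' | grep -E "pos|force"; done
python3 -m pendant '[{"slide":[0,-0.4,-0.12],"rot":[0.01,-0.03,0],"grip":1},{"slide":[0,-0.8,-0.25],"rot":[0.02,-0.06,0],"grip":1},{"slide":[0,-1.1e0,-0.28],"rot":[0.031,-0.088,-0.005],"grip":1}]' | tail -1
python3 -m pendant '[{"slide":[0,-0.4,-0.12],"rot":[0.01,-0.03,0],"grip":1},{"slide":[0,-0.8,-0.25],"rot":[0.02,-0.06,0],"grip":1},{"slide":[0,-1,-0.3],"rot":[0.031,-0.088,-0.005],"grip":1},{"slide":[0,-1,-0.3],"rot":[0.031,-0.088,-0.005],"grip":1},{"slide":[0,-1,-0.3],"rot":[0.031,-0.088,-0.005],"grip":1}]'  | grep -E "pos|force|width"
python3 - <<'E'
from h import *
go(deckw(DECK,[-.06,.09,.06]),tool(DECK[2],A))
E
```

```text
tcp_pos: [0.4974, 0.0613, 0.2277]
contact_force: [-0.2, -0.6, -0.7]
tcp_pos: [0.5124, 0.1632, 0.2279]
contact_force: [-0.0, -0.3, -1.3]
tcp_pos: [0.5299, 0.2639, 0.2281]
contact_force: [-0.2, -0.2, -1.4]
gripper_width: 0.0421
at [0.5299 0.2639 0.2281] t 21.07 F [-0.2 -0.2 -1.4] w 0.0421
 slide [ 1.027 -0.157 -0.111]  rot [-0.0016 -0.0009  0.0001]out of range: row 3 has -1.1, outside -1 to 1
```

```bash

python3 -m pendant '[{"slide":[0.2,-0.16,-0.11],"rot":[0,0,0],"grip":1},{"slide":[0.6,-0.16,-0.11],"rot":[0,0,0],"grip":1},{"slide":[0.9,-0.16,-0.11],"rot":[0,0,0],"grip":1},{"slide":[1,-0.16,-0.11],"rot":[0,0,0],"grip":1},{"slide":[1,-0.16,-0.11],"rot":[0,0,0],"grip":1},{"slide":[1,-0.16,-0.11],"rot":[0,0,0],"grip":1}]'  | grep -E "pos|force|width"
python3 - <<'E'
from h import *
dk();go(deckw(DECK,[-.06,.09,.045]),tool(DECK[2],A))
c=cams.camera("scene");save(c,"s4",(270,150,470,330),3.3)
E
```

```text
tcp_pos: [0.5136, 0.2825, 0.13]
contact_force: [-0.0, -0.6, -0.4]
gripper_width: 0.0419
deck coords [-0.0596  0.0934  0.0641]
at [0.5136 0.2825 0.13  ] t 21.82 F [-0.  -0.6 -0.4] w 0.0419
 slide [0.191 0.034 0.005]  rot [-0.001  -0.0013  0.0007]
```

View pics/s4.png

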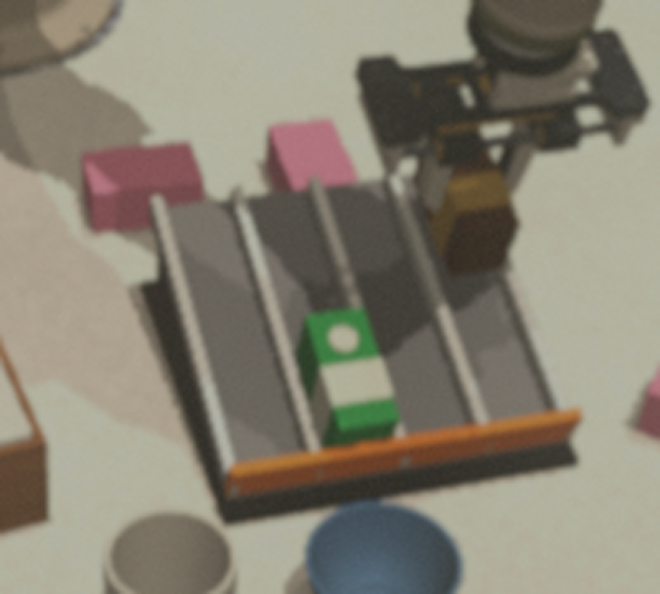

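The tea carton stands against the stop in its lane. The held coffee carton is upright over the leftmost lane, so I'll lower it.

```bash

python3 -m pendant '[{"slide":[0,0.034,0],"rot":[0,0,0],"grip":1},{"slide":[0.1,0.034,0],"rot":[0,0,0],"grip":1},{"slide":[0.16,0.034,0],"rot":[0,0,0],"grip":1},{"slide":[0.16,0.034,0],"rot":[0,0,0],"grip":1},{"slide":[0.16,0.034,0],"rot":[0,0,0],"grip":1}]'  | grep -E "pos|force|width"
for i in 1 2 3; do python3 -m pendant '[{"slide":[0.01,0,0],"rot":[0,0,0],"grip":1},{"slide":[0.01,0,0],"rot":[0,0,0],"grip":1},{"slide":[0.01,0,0],"rot":[0,0,0],"grip":1}]'  | grep -E "pos|force"; done; python3 -c "
from h import *;dk()"
```

```text
tcp_pos: [0.5084, 0.2787, 0.1137]
contact_force: [0.6, 0.1, -1.2]
gripper_width: 0.0417
tcp_pos: [0.5082, 0.2787, 0.1129]
contact_force: [-0.0, -0.1, -1.4]
tcp_pos: [0.5078, 0.2786, 0.1118]
contact_force: [0.1, -0.6, -2.2]
tcp_pos: [0.5076, 0.2786, 0.1109]
contact_force: [0.4, 1.0, -1.1]
deck coords [-0.0602  0.0897  0.044 ]
```

```bash

for i in 1 2 3; do python3 -m pendant '[{"slide":[0.01,0,0],"rot":[0,0,0],"grip":1},{"slide":[0.01,0,0],"rot":[0,0,0],"grip":1},{"slide":[0.01,0,0],"rot":[0,0,0],"grip":1}]'  | grep -E "force"; done; python3 -c "
from h import *;dk()"
```

```text
contact_force: [1.7, -0.2, 3.8]
contact_force: [0.6, -1.6, 12.3]
contact_force: [0.5, -1.9, 20.4]
deck coords [-0.06    0.0898  0.0432]
```

```bash

python3 -m pendant '[{"slide":[-0.02,0,0],"rot":[0,0,0],"grip":0.33},{"slide":[-0.02,0,0],"rot":[0,0,0],"grip":0.33},{"slide":[-0.02,0,0],"rot":[0,0,0],"grip":0.33},{"slide":[-0.3,0,0],"rot":[0,0,0],"grip":0.33},{"slide":[-0.6,0,0],"rot":[0,0,0],"grip":0.33},{"slide":[-0.6,0,0.4],"rot":[0,0,0],"grip":1},{"slide":[-0.6,0,0.68],"rot":[0,0,0],"grip":1},{"slide":[-0.6,0,0.68],"rot":[0,0,0],"grip":1},{"slide":[-0.3,0,0.68],"rot":[0,0,0],"grip":1},{"slide":[0.06,0,0.68],"rot":[0,0,0],"grip":1},{"slide":[0.06,0,0.68],"rot":[0,0,0],"grip":1},{"slide":[0.06,0,0.68],"rot":[0,0,0],"grip":1}]'  | grep -E "force|pos|width"; python3 -c "
from h import *;dk()"
```

```text
tcp_pos: [0.4409, 0.2769, 0.1213]
contact_force: [0.1, 0.3, 0.1]
gripper_width: 0.001
deck coords [-0.1272  0.0901  0.0356]
```

```bash

python3 -m pendant '[{"slide":[0,0,-0.1],"rot":[0,0,0],"grip":1},{"slide":[0,0,-0.2],"rot":[0,0,0],"grip":1},{"slide":[0,0,-0.3],"rot":[0,0,0],"grip":1},{"slide":[0,0,-0.4],"rot":[0,0,0],"grip":1},{"slide":[0,0,-0.5],"rot":[0,0,0],"grip":1},{"slide":[0,0,-0.6],"rot":[0,0,0],"grip":1},{"slide":[0,0,-0.7],"rot":[0,0,0],"grip":1},{"slide":[0,0,-0.8],"rot":[0,0,0],"grip":1},{"slide":[0,0,-0.9],"rot":[0,0,0],"grip":1},{"slide":[0,0,-1],"rot":[0,0,0],"grip":1}]' | grep -E "force"
python3 -m pendant '[{"slide":[0,0,-0.1],"rot":[0,0,0],"grip":1},{"slide":[0,0,-0.2],"rot":[0,0,0],"grip":1},{"slide":[0,0,-0.28],"rot":[0,0,0],"grip":1},{"slide":[0,0,-0.34],"rot":[0,0,0],"grip":1},{"slide":[0,0,-0.36],"rot":[0,0,0],"grip":1},{"slide":[0,0,-0.36],"rot":[0,0,0],"grip":1}]' | grep -E "force"
for i in 1 2 3; do python3 -m pendant '[{"slide":[0,0,-0.02],"rot":[0,0,0],"grip":1},{"slide":[0,0,-0.02],"rot":[0,0,0],"grip":1},{"slide":[0,0,-0.02],"rot":[0,0,0],"grip":1}]' | grep -E "force"; python3 -c "
from h import *;dk()";done
```

```text
contact_force: [-0.8, 0.4, 0.1]
contact_force: [-0.1, -0.2, 0.1]
contact_force: [0.0, 0.5, 0.8]
deck coords [0.0098 0.0895 0.0352]
contact_force: [0.1, -0.5, 0.1]
deck coords [0.0119 0.0894 0.0351]
contact_force: [-5.2, -0.9, 5.1]
deck coords [0.013  0.0895 0.0351]
```

```bash

python3 -m pendant '[{"slide":[-0.02,0,0.1],"rot":[0,0,0],"grip":1},{"slide":[-0.02,0,0.3],"rot":[0,0,0],"grip":1},{"slide":[-0.5,0,0.3],"rot":[0,0,0],"grip":1},{"slide":[-1,0,0.3],"rot":[0,0,0],"grip":0.33},{"slide":[-1,0,0.3],"rot":[0,0,0],"grip":0.33}]' | grep -E "pos|force"
python3 -m pendant '[{"slide":[-0.3,0.5,0.2],"rot":[0,0.05,0],"grip":0.33},{"slide":[-0.5,1,0.2],"rot":[0,0.089,0],"grip":0.33},{"slide":[-0.5,1,0.2],"rot":[0,0.089,0],"grip":0.33},{"slide":[-0.5,1,0.2],"rot":[0,0.089,0],"grip":0.33}]' | grep -E "pos|force"
python3 - <<'E'
from h import *
c=cams.camera("top");gold(c)
save(c,"t5",(200,150,540,330),2.35)
go(boxw(BOX,[-.058,.0028,.16]),tool(BOX[2]+.03))
E
```

```text
tcp_pos: [0.5776, 0.2812, 0.1902]
contact_force: [0.1, -0.8, -0.4]
tcp_pos: [0.5717, 0.181, 0.2397]
contact_force: [0.7, 1.3, -0.2]
 gold [307.4  25.2] 26350 box@.061 [0.566  0.2267 0.061 ]
 gold [496.3 260.3] 713 box@.061 [-0.0598 -0.0969  0.061 ]
 gold [461.9 266.3] 686 box@.061 [-0.0593 -0.0168  0.061 ]
 gold [436.1 275.3] 417 box@.061 [-0.0686  0.0445  0.061 ]
 gold [403.5 281.6] 553 box@.061 [-0.0694  0.119   0.061 ]
 gold [490.5 272.2] 71 box@.061 [-0.0836 -0.0782  0.061 ]
 gold [455.5 276.4] 75 box@.061 [-0.0787  0.0019  0.061 ]
at [0.5718 0.1815 0.2393] t 30.55 F [-0.  -0.2 -0.9] w 0.0593
 slide [0.787 3.899 0.869]  rot [-0.0486 -0.0005  0.0004]
```

```bash

for i in 1 2 3; do python3 -m pendant '[{"slide":[0,0.5,0.11],"rot":[0,0,0],"grip":0.33},{"slide":[0,1,0.22],"rot":[0,0,0],"grip":0.33},{"slide":[0,1,0.22],"rot":[0,0,0],"grip":0.33}]' | grep -E "pos"; done
python3 -m pendant '[{"slide":[0.4,0.5,0.2],"rot":[-0.048,0,0],"grip":0.33},{"slide":[0.7,0.89,0.2],"rot":[-0.048,0,0],"grip":0.33},{"slide":[0.7,0.89,0.2],"rot":[-0.048,0,0],"grip":0.33},{"slide":[0.7,0.89,0.2],"rot":[-0.048,0,0],"grip":0.33}]'
python3 - <<'E'
from h import *
go(boxw(BOX,[-.058,.0028,.049]),tool(BOX[2]+.03))
E
```

```text
tcp_pos: [0.5523, 0.0768, 0.2388]
tcp_pos: [0.5335, -0.0231, 0.239]
tcp_pos: [0.5146, -0.1232, 0.239]
clock: 32.17
tcp_pos: [0.4983, -0.2086, 0.169]
tool_rot: [2.13, 0.195, -2.125]
contact_force: [0.1, 0.5, -0.6]
gripper_width: 0.0623
at [ 0.4983 -0.2086  0.169 ] t 32.17 F [ 0.1  0.5 -0.6] w 0.0623
 slide [1.2   0.018 0.026]  rot [-0.0003 -0.0008  0.0005]
```

```bash

python3 -m pendant '[{"slide":[0.4,0.01,0.03],"rot":[0,0,0],"grip":0.33},{"slide":[0.8,0.01,0.03],"rot":[0,0,0],"grip":0.33},{"slide":[1,0.01,0.03],"rot":[0,0,0],"grip":0.33},{"slide":[1,0.01,0.03],"rot":[0,0,0],"grip":0.33}]' | grep -E "pos|force"
python3 -m pendant '[{"slide":[0.12,0,0],"rot":[0,0,0],"grip":0.33},{"slide":[0.18,0,0],"rot":[0,0,0],"grip":0.33},{"slide":[0.18,0,0],"rot":[0,0,0],"grip":0.33}]' | grep -E "pos|force"
python3 -m pendant '[{"slide":[0,0,0],"rot":[0,0,0],"grip":1},{"slide":[0,0,0],"rot":[0,0,0],"grip":1},{"slide":[0,0,0],"rot":[0,0,0],"grip":1},{"slide":[0,0,0],"rot":[0,0,0],"grip":1},{"slide":[0,0,0],"rot":[0,0,0],"grip":1}]' | grep -E "pos|force|width"
python3 -m pendant '[{"slide":[-0.2,0,0],"rot":[0,0,0],"grip":1},{"slide":[-0.6,0,0],"rot":[0,0,0],"grip":1},{"slide":[-1,0,0],"rot":[0,0,0],"grip":1},{"slide":[-1,0,0],"rot":[0,0,0],"grip":1}]' | grep -E "pos|force"
python3 -m pendant '[{"slide":[-0.4,-0.2,-0.05],"rot":[0,0,0],"grip":1},{"slide":[-0.8,-0.4,-0.1],"rot":[0,0,0],"grip":1},{"slide":[-0.8,-0.7,-0.2],"rot":[0,0,0],"grip":1},{"slide":[-0.8,-1,-0.2],"rot":[0,0,0],"grip":1},{"slide":[-0.8,-1,-0.2],"rot":[0,0,0],"grip":1}]' | grep -E "pos|force|width"
python3 - <<'E'
from h import *
go(deckw(DECK,[-.06,.03,.12]),tool(DECK[2],A))
E
```

```text
tcp_pos: [0.4952, -0.2099, 0.0689]
contact_force: [-0.1, 0.8, 1.3]
tcp_pos: [0.4946, -0.2122, 0.0514]
contact_force: [0.5, -0.8, 0.8]
tcp_pos: [0.4946, -0.2122, 0.0517]
contact_force: [0.1, 1.2, 4.8]
gripper_width: 0.0418
tcp_pos: [0.4956, -0.2131, 0.1539]
contact_force: [0.2, -0.0, -1.6]
tcp_pos: [0.4954, -0.1083, 0.2304]
contact_force: [-0.3, -1.0, -0.8]
gripper_width: 0.0418
at [ 0.4954 -0.1083  0.2304] t 34.8 F [-0.3 -1.  -0.8] w 0.0418
 slide [ 0.47  -3.161 -0.94 ]  rot [ 0.0478 -0.089  -0.0063]
```

```bash

for i in 1 2; do python3 -m pendant '[{"slide":[0,-0.4,-0.12],"rot":[0,0,0],"grip":1},{"slide":[0,-0.8,-0.25],"rot":[0,0,0],"grip":1},{"slide":[0,-1,-0.3],"rot":[0,0,0],"grip":1},{"slide":[0,-1,-0.3],"rot":[0,0,0],"grip":1}]' | grep -E "pos"; done
python3 -m pendant '[{"slide":[0,-0.4,-0.12],"rot":[0.015,-0.03,0],"grip":1},{"slide":[0,-0.8,-0.25],"rot":[0.03,-0.06,0],"grip":1},{"slide":[0,-1,-0.3],"rot":[0.048,-0.089,-0.006],"grip":1},{"slide":[0,-1,-0.3],"rot":[0.048,-0.089,-0.006],"grip":1},{"slide":[0,-1,-0.3],"rot":[0.048,-0.089,-0.006],"grip":1}]'  | grep -E "pos|force|width"
python3 - <<'E'
from h import *
go(deckw(DECK,[-.06,.03,.06]),tool(DECK[2],A))
E
```

```text
tcp_pos: [0.5078, -0.0061, 0.2307]
tcp_pos: [0.5197, 0.0967, 0.2311]
tcp_pos: [0.5313, 0.198, 0.2314]
contact_force: [-0.9, 0.4, -0.9]
gripper_width: 0.0421
at [0.5313 0.198  0.2314] t 36.42 F [-0.9  0.4 -0.9] w 0.0421
 slide [ 1.057 -0.219 -0.126]  rot [-0.002  -0.0007 -0.0005]
```

```bash

python3 -m pendant '[{"slide":[0.2,-0.19,-0.12],"rot":[0,0,0],"grip":1},{"slide":[0.6,-0.19,-0.12],"rot":[0,0,0],"grip":1},{"slide":[0.9,-0.19,-0.12],"rot":[0,0,0],"grip":1},{"slide":[1,-0.19,-0.12],"rot":[0,0,0],"grip":1},{"slide":[1,-0.19,-0.12],"rot":[0,0,0],"grip":1},{"slide":[1,-0.19,-0.12],"rot":[0,0,0],"grip":1}]'  | grep -E "pos|force|width"
python3 - <<'E'
from h import *
dk();go(deckw(DECK,[-.06,.03,.047]),tool(DECK[2],A))
E
```

```text
tcp_pos: [0.5159, 0.219, 0.1335]
contact_force: [0.6, 0.3, -0.5]
gripper_width: 0.0419
deck coords [-0.0602  0.0298  0.0675]
at [0.5159 0.219  0.1335] t 37.17 F [ 0.6  0.3 -0.5] w 0.0419
 slide [ 0.205 -0.002 -0.001]  rot [-0.0015 -0.0013  0.    ]
```

```bash

python3 -m pendant '[{"slide":[0.06,0,0],"rot":[0,0,0],"grip":1},{"slide":[0.12,0,0],"rot":[0,0,0],"grip":1},{"slide":[0.17,0,0],"rot":[0,0,0],"grip":1},{"slide":[0.17,0,0],"rot":[0,0,0],"grip":1},{"slide":[0.17,0,0],"rot":[0,0,0],"grip":1}]'  | grep -E "force"
for i in 1 2 3 4 5; do python3 -m pendant '[{"slide":[0.01,0,0],"rot":[0,0,0],"grip":1},{"slide":[0.01,0,0],"rot":[0,0,0],"grip":1},{"slide":[0.01,0,0],"rot":[0,0,0],"grip":1}]'  | grep -E "force"; done; python3 -c "
from h import *;dk()"
```

```text
contact_force: [-0.3, -0.2, -2.3]
contact_force: [0.1, -0.6, -0.9]
contact_force: [0.6, 0.1, -1.1]
contact_force: [0.3, 0.2, -0.9]
contact_force: [-0.2, -1.4, 5.0]
contact_force: [-0.6, -2.3, 13.6]
deck coords [-0.0608  0.03    0.0457]
```

```bash

python3 -m pendant '[{"slide":[-0.02,0,0],"rot":[0,0,0],"grip":0.33},{"slide":[-0.02,0,0],"rot":[0,0,0],"grip":0.33},{"slide":[-0.02,0,0],"rot":[0,0,0],"grip":0.33},{"slide":[-0.3,0,0],"rot":[0,0,0],"grip":0.33},{"slide":[-0.6,0,0],"rot":[0,0,0],"grip":0.33},{"slide":[-0.6,0,0.4],"rot":[0,0,0],"grip":1},{"slide":[-0.6,0,0.68],"rot":[0,0,0],"grip":1},{"slide":[-0.6,0,0.68],"rot":[0,0,0],"grip":1},{"slide":[-0.3,0,0.68],"rot":[0,0,0],"grip":1},{"slide":[0.08,0,0.68],"rot":[0,0,0],"grip":1},{"slide":[0.08,0,0.68],"rot":[0,0,0],"grip":1},{"slide":[0.08,0,0.68],"rot":[0,0,0],"grip":1}]'  | grep -E "force|width"; python3 -c "
from h import *;dk()"
python3 -m pendant '[{"slide":[0,0,-0.1],"rot":[0,0,0],"grip":1},{"slide":[0,0,-0.2],"rot":[0,0,0],"grip":1},{"slide":[0,0,-0.3],"rot":[0,0,0],"grip":1},{"slide":[0,0,-0.4],"rot":[0,0,0],"grip":1},{"slide":[0,0,-0.5],"rot":[0,0,0],"grip":1},{"slide":[0,0,-0.6],"rot":[0,0,0],"grip":1},{"slide":[0,0,-0.7],"rot":[0,0,0],"grip":1},{"slide":[0,0,-0.8],"rot":[0,0,0],"grip":1},{"slide":[0,0,-0.9],"rot":[0,0,0],"grip":1},{"slide":[0,0,-1],"rot":[0,0,0],"grip":1}]' | grep -E "force"
python3 -m pendant '[{"slide":[0,0,-0.1],"rot":[0,0,0],"grip":1},{"slide":[0,0,-0.2],"rot":[0,0,0],"grip":1},{"slide":[0,0,-0.28],"rot":[0,0,0],"grip":1},{"slide":[0,0,-0.34],"rot":[0,0,0],"grip":1},{"slide":[0,0,-0.36],"rot":[0,0,0],"grip":1},{"slide":[0,0,-0.36],"rot":[0,0,0],"grip":1}]' | grep -E "force"
for i in 1 2 3; do python3 -m pendant '[{"slide":[0,0,-0.02],"rot":[0,0,0],"grip":1},{"slide":[0,0,-0.02],"rot":[0,0,0],"grip":1},{"slide":[0,0,-0.02],"rot":[0,0,0],"grip":1}]' | grep -E "force"; python3 -c "
from h import *;dk()";done
```

```text
contact_force: [0.5, 0.7, -0.7]
gripper_width: 0.001
deck coords [-0.1278  0.0304  0.0367]
contact_force: [-1.0, -0.4, -0.2]
contact_force: [0.1, -0.2, -0.1]
contact_force: [0.2, -0.1, 0.1]
deck coords [0.0092 0.0297 0.0363]
contact_force: [-0.0, 0.6, -0.5]
deck coords [0.0113 0.0296 0.0362]
contact_force: [-3.0, -0.3, 1.6]
deck coords [0.0129 0.0297 0.0362]
```

Home at 0.0129, the same reading as the others. Next is the third carton.

```bash

python3 -m pendant '[{"slide":[-0.02,0,0.1],"rot":[0,0,0],"grip":1},{"slide":[-0.02,0,0.3],"rot":[0,0,0],"grip":1},{"slide":[-0.5,0,0.3],"rot":[0,0,0],"grip":1},{"slide":[-1,0,0.3],"rot":[0,0,0],"grip":0.33},{"slide":[-1,0,0.3],"rot":[0,0,0],"grip":0.33}]' | grep -E "pos|force"
python3 -m pendant '[{"slide":[-0.3,0.5,0.2],"rot":[0,0.05,0],"grip":0.33},{"slide":[-0.5,1,0.2],"rot":[0,0.089,0],"grip":0.33},{"slide":[-0.5,1,0.2],"rot":[0,0.089,0],"grip":0.33},{"slide":[-0.5,1,0.2],"rot":[0,0.089,0],"grip":0.33}]' | grep -E "pos|force"
python3 - <<'E'
from h import *
c=cams.camera("top");gold(c)
save(c,"t6",(200,150,540,330),2.35)
go(boxw(BOX,[-.0628,-.076,.16]),tool(BOX[2]+.09))
E
```

```text
tcp_pos: [0.5789, 0.2215, 0.1914]
contact_force: [-0.2, 0.3, -0.7]
tcp_pos: [0.5731, 0.1215, 0.2411]
contact_force: [0.3, -0.7, -0.3]
 gold [308.5  25.2] 26327 box@.061 [0.5656 0.2242 0.061 ]
 gold [232.3 205. ] 232 box@.061 [0.1674 0.4677 0.061 ]
 gold [231.6 218.9] 63 box@.061 [0.1361 0.474  0.061 ]
 gold [496.2 260.6] 700 box@.061 [-0.0604 -0.0966  0.061 ]
 gold [467.8 268.9] 440 box@.061 [-0.0672 -0.0288  0.061 ]
 gold [436.4 275.1] 443 box@.061 [-0.0683  0.0438  0.061 ]
 gold [403.7 281.2] 604 box@.061 [-0.0688  0.1185  0.061 ]
 gold [490.5 272.2] 70 box@.061 [-0.0837 -0.0783  0.061 ]
at [0.5733 0.1221 0.2407] t 45.48 F [-0.3  0.3 -0.7] w 0.0593
 slide [0.811 4.091 0.815]  rot [-0.0679 -0.0003 -0.0004]
```

View pics/t6.png

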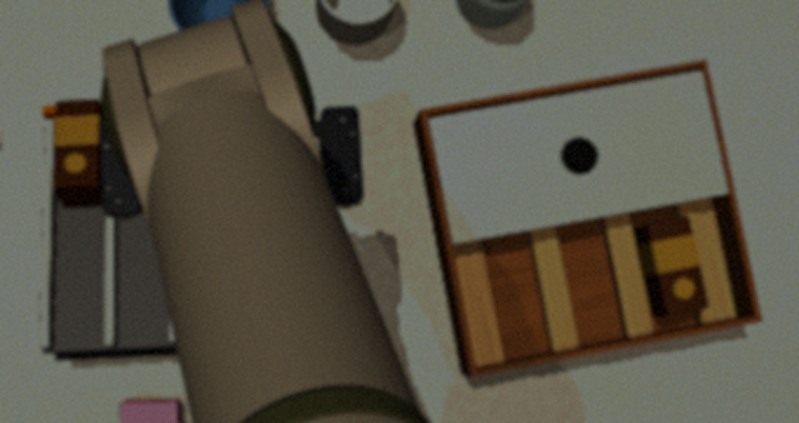

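The third carton is unmoved (circle at crop (683,288)), and the first one rests against the stop in the leftmost lane.

```bash

for i in 1 2 3; do python3 -m pendant '[{"slide":[0,0.5,0.11],"rot":[0,0,0],"grip":0.33},{"slide":[0,1,0.2],"rot":[0,0,0],"grip":0.33},{"slide":[0,1,0.2],"rot":[0,0,0],"grip":0.33}]' | grep -E "pos"; done
python3 -m pendant '[{"slide":[0.4,0.5,0.2],"rot":[-0.067,0,0],"grip":0.33},{"slide":[0.7,1,0.2],"rot":[-0.067,0,0],"grip":0.33},{"slide":[0.7,1,0.2],"rot":[-0.067,0,0],"grip":0.33},{"slide":[0.7,1,0.2],"rot":[-0.067,0,0],"grip":0.33}]'
python3 - <<'E'
from h import *
go(boxw(BOX,[-.0628,-.076,.049]),tool(BOX[2]+.09))
E
```

```text
tcp_pos: [0.5558, 0.0175, 0.2405]
tcp_pos: [0.5389, -0.0824, 0.2408]
tcp_pos: [0.522, -0.1824, 0.2411]
clock: 47.1
tcp_pos: [0.5059, -0.2788, 0.1712]
tool_rot: [2.096, 0.252, -2.092]
contact_force: [0.0, 0.2, 0.8]
gripper_width: 0.0625
at [ 0.5059 -0.2788  0.1712] t 47.1 F [0.  0.2 0.8] w 0.0625
 slide [1.222 0.095 0.05 ]  rot [-0.0007 -0.0005 -0.0001]
```

```bash

python3 -m pendant '[{"slide":[0.4,0.08,0.05],"rot":[0,0,0],"grip":0.33},{"slide":[0.8,0.08,0.05],"rot":[0,0,0],"grip":0.33},{"slide":[1,0.08,0.05],"rot":[0,0,0],"grip":0.33},{"slide":[1,0.08,0.05],"rot":[0,0,0],"grip":0.33}]' | grep -E "pos|force"
python3 -m pendant '[{"slide":[0.12,0,0],"rot":[0,0,0],"grip":0.33},{"slide":[0.2,0,0],"rot":[0,0,0],"grip":0.33},{"slide":[0.2,0,0],"rot":[0,0,0],"grip":0.33}]' | grep -E "pos|force"
python3 -m pendant '[{"slide":[0,0,0],"rot":[0,0,0],"grip":1},{"slide":[0,0,0],"rot":[0,0,0],"grip":1},{"slide":[0,0,0],"rot":[0,0,0],"grip":1},{"slide":[0,0,0],"rot":[0,0,0],"grip":1},{"slide":[0,0,0],"rot":[0,0,0],"grip":1}]' | grep -E "pos|force|width"
python3 -m pendant '[{"slide":[-0.2,0,0],"rot":[0,0,0],"grip":1},{"slide":[-0.6,0,0],"rot":[0,0,0],"grip":1},{"slide":[-1,0,0],"rot":[0,0,0],"grip":1},{"slide":[-1,0,0],"rot":[0,0,0],"grip":1}]' | grep -E "pos|force"
python3 -m pendant '[{"slide":[-0.4,-0.2,-0.05],"rot":[0,0,0],"grip":1},{"slide":[-0.8,-0.4,-0.1],"rot":[0,0,0],"grip":1},{"slide":[-0.8,-0.7,-0.2],"rot":[0,0,0],"grip":1},{"slide":[-0.8,-1,-0.2],"rot":[0,0,0],"grip":1},{"slide":[-0.8,-1,-0.2],"rot":[0,0,0],"grip":1}]' | grep -E "pos|force|width"
python3 - <<'E'
from h import *
go(deckw(DECK,[-.06,-.09,.12]),tool(DECK[2],A))
E
```

```text
tcp_pos: [0.5027, -0.2876, 0.0713]
contact_force: [0.1, 0.2, 0.5]
tcp_pos: [0.5019, -0.2902, 0.0517]
contact_force: [-0.0, 1.0, -0.1]
tcp_pos: [0.5019, -0.2905, 0.0522]
contact_force: [-0.9, 0.1, 5.7]
gripper_width: 0.0421
tcp_pos: [0.503, -0.2911, 0.1544]
contact_force: [0.1, 0.3, -1.2]
tcp_pos: [0.4967, -0.1859, 0.2305]
contact_force: [0.8, -0.6, -1.7]
gripper_width: 0.0424
at [ 0.4967 -0.1859  0.2305] t 49.73 F [ 0.8 -0.6 -1.7] w 0.0424
 slide [ 0.465 -2.683 -1.048]  rot [ 0.0664 -0.0886 -0.0095]
```

```bash

for i in 1 2; do python3 -m pendant '[{"slide":[0,-0.4,-0.12],"rot":[0,0,0],"grip":1},{"slide":[0,-0.7,-0.25],"rot":[0,0,0],"grip":1},{"slide":[0,-0.85,-0.35],"rot":[0,0,0],"grip":1},{"slide":[0,-0.85,-0.35],"rot":[0,0,0],"grip":1}]' | grep -E "pos"; done
python3 -m pendant '[{"slide":[0,-0.4,-0.12],"rot":[0.02,-0.03,0],"grip":1},{"slide":[0,-0.8,-0.25],"rot":[0.04,-0.06,0],"grip":1},{"slide":[0,-0.9,-0.3],"rot":[0.066,-0.089,-0.009],"grip":1},{"slide":[0,-0.9,-0.3],"rot":[0.066,-0.089,-0.009],"grip":1},{"slide":[0,-0.9,-0.3],"rot":[0.066,-0.089,-0.009],"grip":1},{"slide":[0,-0.9,-0.3],"rot":[0.066,-0.089,-0.009],"grip":1}]'  | grep -E "pos|force|width"
python3 - <<'E'
from h import *
go(deckw(DECK,[-.06,-.09,.06]),tool(DECK[2],A))
E
```

```text
tcp_pos: [0.512, -0.0971, 0.231]
tcp_pos: [0.5259, -0.0068, 0.2312]
tcp_pos: [0.5329, 0.0866, 0.2316]
contact_force: [-0.3, -0.2, -0.9]
gripper_width: 0.0424
at [0.5329 0.0866 0.2316] t 51.48 F [-0.3 -0.2 -0.9] w 0.0424
 slide [ 1.054 -0.133 -0.147]  rot [-0.0012 -0.0006 -0.0007]
```

```bash

python3 -m pendant '[{"slide":[0.2,-0.12,-0.14],"rot":[0,0,0],"grip":1},{"slide":[0.6,-0.12,-0.14],"rot":[0,0,0],"grip":1},{"slide":[0.9,-0.12,-0.14],"rot":[0,0,0],"grip":1},{"slide":[1,-0.12,-0.14],"rot":[0,0,0],"grip":1},{"slide":[1,-0.12,-0.14],"rot":[0,0,0],"grip":1},{"slide":[1,-0.12,-0.14],"rot":[0,0,0],"grip":1}]'  | grep -E "force|width"
python3 - <<'E'
from h import *
dk();go(deckw(DECK,[-.06,-.09,.047]),tool(DECK[2],A))
E
```

```text
contact_force: [-0.6, -0.1, -1.6]
gripper_width: 0.042
deck coords [-0.0595 -0.0897  0.0661]
at [0.52   0.0996 0.132 ] t 52.23 F [-0.6 -0.1 -1.6] w 0.042
 slide [0.191 0.003 0.006]  rot [-0.0009 -0.0009 -0.0006]
```

```bash

python3 -m pendant '[{"slide":[0.06,0,0],"rot":[0,0,0],"grip":1},{"slide":[0.12,0,0],"rot":[0,0,0],"grip":1},{"slide":[0.16,0,0],"rot":[0,0,0],"grip":1},{"slide":[0.16,0,0],"rot":[0,0,0],"grip":1},{"slide":[0.16,0,0],"rot":[0,0,0],"grip":1}]'  | grep -E "force"
for i in 1 2 3 4 5; do python3 -m pendant '[{"slide":[0.01,0,0],"rot":[0,0,0],"grip":1},{"slide":[0.01,0,0],"rot":[0,0,0],"grip":1},{"slide":[0.01,0,0],"rot":[0,0,0],"grip":1}]'  | grep -E "force"; done; python3 -c "
from h import *;dk()"
```

```text
contact_force: [-0.0, 1.0, -2.0]
contact_force: [0.7, 0.9, -1.1]
contact_force: [0.4, 1.7, -0.8]
contact_force: [2.0, 2.9, 0.6]
contact_force: [0.3, 1.3, 8.7]
contact_force: [0.1, 2.2, 19.6]
deck coords [-0.06   -0.0898  0.046 ]
```

```bash

python3 -m pendant '[{"slide":[-0.02,0,0],"rot":[0,0,0],"grip":0.33},{"slide":[-0.02,0,0],"rot":[0,0,0],"grip":0.33},{"slide":[-0.02,0,0],"rot":[0,0,0],"grip":0.33},{"slide":[-0.3,0,0],"rot":[0,0,0],"grip":0.33},{"slide":[-0.6,0,0],"rot":[0,0,0],"grip":0.33},{"slide":[-0.6,0,0.4],"rot":[0,0,0],"grip":1},{"slide":[-0.6,0,0.68],"rot":[0,0,0],"grip":1},{"slide":[-0.6,0,0.68],"rot":[0,0,0],"grip":1},{"slide":[-0.3,0,0.68],"rot":[0,0,0],"grip":1},{"slide":[0.08,0,0.68],"rot":[0,0,0],"grip":1},{"slide":[0.08,0,0.68],"rot":[0,0,0],"grip":1},{"slide":[0.08,0,0.68],"rot":[0,0,0],"grip":1}]'  | grep -E "force|width"; python3 -c "
from h import *;dk()"
python3 -m pendant '[{"slide":[0,0,-0.1],"rot":[0,0,0],"grip":1},{"slide":[0,0,-0.2],"rot":[0,0,0],"grip":1},{"slide":[0,0,-0.3],"rot":[0,0,0],"grip":1},{"slide":[0,0,-0.4],"rot":[0,0,0],"grip":1},{"slide":[0,0,-0.5],"rot":[0,0,0],"grip":1},{"slide":[0,0,-0.6],"rot":[0,0,0],"grip":1},{"slide":[0,0,-0.7],"rot":[0,0,0],"grip":1},{"slide":[0,0,-0.8],"rot":[0,0,0],"grip":1},{"slide":[0,0,-0.9],"rot":[0,0,0],"grip":1},{"slide":[0,0,-1],"rot":[0,0,0],"grip":1}]' | grep -E "force"
python3 -m pendant '[{"slide":[0,0,-0.1],"rot":[0,0,0],"grip":1},{"slide":[0,0,-0.2],"rot":[0,0,0],"grip":1},{"slide":[0,0,-0.28],"rot":[0,0,0],"grip":1},{"slide":[0,0,-0.34],"rot":[0,0,0],"grip":1},{"slide":[0,0,-0.36],"rot":[0,0,0],"grip":1},{"slide":[0,0,-0.36],"rot":[0,0,0],"grip":1}]' | grep -E "force"
for i in 1 2 3; do python3 -m pendant '[{"slide":[0,0,-0.02],"rot":[0,0,0],"grip":1},{"slide":[0,0,-0.02],"rot":[0,0,0],"grip":1},{"slide":[0,0,-0.02],"rot":[0,0,0],"grip":1}]' | grep -E "force"; python3 -c "
from h import *;dk()";done
```

```text
contact_force: [0.1, 0.3, 0.5]
gripper_width: 0.0008
deck coords [-0.1272 -0.0897  0.0368]
contact_force: [0.3, -0.3, -0.5]
contact_force: [0.8, 0.5, 0.6]
contact_force: [-0.2, 1.0, 0.2]
deck coords [ 0.0098 -0.0902  0.0363]
contact_force: [-0.4, 0.3, -0.4]
deck coords [ 0.0119 -0.0902  0.0362]
contact_force: [-5.0, -0.4, 4.6]
deck coords [ 0.0127 -0.0902  0.0362]
```

```bash

python3 -m pendant '[{"slide":[-0.02,0,0.1],"rot":[0,0,0],"grip":1},{"slide":[-0.02,0,0.3],"rot":[0,0,0],"grip":1},{"slide":[-0.5,0,0.3],"rot":[0,0,0],"grip":1},{"slide":[-1,0,0.3],"rot":[0,0,0],"grip":1},{"slide":[-1,0,0.3],"rot":[0,0,0],"grip":1}]' | grep -E "pos|force"
python3 -m pendant '[{"slide":[-0.2,0.5,0],"rot":[0,0.05,0],"grip":1},{"slide":[-0.2,1,0],"rot":[-0.03,0.089,0],"grip":1},{"slide":[-0.2,1,0],"rot":[-0.03,0.089,0],"grip":1},{"slide":[-0.2,1,0],"rot":[-0.03,0.089,0],"grip":1}]' | grep -E "pos|force"
python3 - <<'E'
from h import *
go(boxw(BOX,[.05,0,.11]),tool(BOX[2]))
E
```

```text
tcp_pos: [0.5834, 0.1016, 0.191]
contact_force: [-0.1, 0.7, -0.5]
tcp_pos: [0.5888, 0.0018, 0.2067]
contact_force: [0.6, 0.1, 0.6]
at [0.5888 0.0018 0.2067] t 60.48 F [0.6 0.1 0.6] w 0.0004
 slide [0.945 2.002 0.095]  rot [-0.0097 -0.0004  0.0034]
```

```bash

python3 -m pendant '[{"slide":[0,0.5,0],"rot":[-0.01,0,0.003],"grip":1},{"slide":[0,1,0],"rot":[-0.01,0,0.003],"grip":1},{"slide":[0,1,0],"rot":[-0.01,0,0.003],"grip":1}]' | grep -E "pos|force"
python3 -m pendant '[{"slide":[0.3,0.5,0.08],"rot":[0,0,0],"grip":1},{"slide":[0.7,1,0.08],"rot":[0,0,0],"grip":1},{"slide":[0.95,1,0.08],"rot":[0,0,0],"grip":1},{"slide":[0.95,1,0.08],"rot":[0,0,0],"grip":1},{"slide":[0.95,1,0.08],"rot":[0,0,0],"grip":1}]' | grep -E "pos|force"
python3 -m pendant '[{"slide":[0.1,0,0],"rot":[0,0,0],"grip":1},{"slide":[0.17,0,0],"rot":[0,0,0],"grip":1},{"slide":[0.17,0,0],"rot":[0,0,0],"grip":1},{"slide":[0.17,0,0],"rot":[0,0,0],"grip":1},{"slide":[0.17,0,0],"rot":[0,0,0],"grip":1}]' | grep -E "pos|force"
python3 - <<'E'
from h import *
go(boxw(BOX,[.05,0,.09]),tool(BOX[2]))
E
```

```text
tcp_pos: [0.6018, -0.1006, 0.205]
contact_force: [-0.6, -1.0, 0.8]
tcp_pos: [0.6099, -0.1955, 0.1113]
contact_force: [0.1, 0.1, 0.8]
tcp_pos: [0.6091, -0.1977, 0.0941]
contact_force: [0.8, 0.3, 0.6]
at [ 0.6091 -0.1977  0.0941] t 62.1 F [0.8 0.3 0.6] w 0.0009
 slide [ 0.041 -0.015  0.054]  rot [ 0.0005 -0.0007  0.0002]
```

```bash

python3 -m pendant '[{"slide":[0.03,0,0],"rot":[0,0,0],"grip":1},{"slide":[0.03,0,0],"rot":[0,0,0],"grip":1},{"slide":[0.03,0,0],"rot":[0,0,0],"grip":1}]' | grep -E "pos|force"
for i in 1 2; do python3 -m pendant '[{"slide":[0.008,0,0],"rot":[0,0,0],"grip":1},{"slide":[0.008,0,0],"rot":[0,0,0],"grip":1},{"slide":[0.008,0,0],"rot":[0,0,0],"grip":1}]' | grep -E "pos|force"; done
```

```text
tcp_pos: [0.6089, -0.1977, 0.0908]
contact_force: [0.9, -0.9, 0.6]
tcp_pos: [0.6091, -0.1977, 0.0904]
contact_force: [-1.4, 0.2, 6.0]
tcp_pos: [0.6091, -0.1977, 0.0903]
contact_force: [-3.8, 0.6, 13.9]
```

```bash

python3 -m pendant '[{"slide":[0,0,0.05],"rot":[0,0,0],"grip":1},{"slide":[0,0,0.12],"rot":[0,0,0],"grip":1},{"slide":[0,0,0.2],"rot":[0,0,0],"grip":1},{"slide":[0,0,0.2],"rot":[0,0,0],"grip":1}]' | grep -E "pos|force"
for i in 1 2; do python3 -m pendant '[{"slide":[0,0,0.08],"rot":[0,0,0],"grip":1},{"slide":[0,0,0.16],"rot":[0,0,0],"grip":1},{"slide":[0,0,0.24],"rot":[0,0,0],"grip":1},{"slide":[0,0,0.32],"rot":[0,0,0],"grip":1},{"slide":[0,0,0.4],"rot":[0,0,0],"grip":1},{"slide":[0,0,0.4],"rot":[0,0,0],"grip":1}]' | grep -E "pos|force"; done
```

```text
tcp_pos: [0.5898, -0.2007, 0.0903]
contact_force: [-1.5, 0.5, 11.9]
tcp_pos: [0.5502, -0.2069, 0.0903]
contact_force: [-1.4, 2.0, 12.9]
tcp_pos: [0.5108, -0.2131, 0.0903]
contact_force: [-1.2, 2.1, 14.6]
```

```bash

python3 -m pendant '[{"slide":[0,0,0.06],"rot":[0,0,0],"grip":1},{"slide":[0,0,0.12],"rot":[0,0,0],"grip":1},{"slide":[0,0,0.17],"rot":[0,0,0],"grip":1},{"slide":[0,0,0.17],"rot":[0,0,0],"grip":1},{"slide":[0,0,0.17],"rot":[0,0,0],"grip":1}]' | grep -E "pos|force"
for i in 1 2; do python3 -m pendant '[{"slide":[0,0,0.02],"rot":[0,0,0],"grip":1},{"slide":[0,0,0.02],"rot":[0,0,0],"grip":1},{"slide":[0,0,0.02],"rot":[0,0,0],"grip":1}]' | grep -E "pos|force"; done
```

```text
tcp_pos: [0.4944, -0.2156, 0.0903]
contact_force: [-1.8, 1.1, 16.1]
tcp_pos: [0.4929, -0.2158, 0.0903]
contact_force: [-0.8, 2.5, 16.5]
tcp_pos: [0.4923, -0.216, 0.0903]
contact_force: [3.1, 3.8, 12.0]
```

```bash

python3 -m pendant '[{"slide":[0,0,0.02],"rot":[0,0,0],"grip":1},{"slide":[0,0,0.02],"rot":[0,0,0],"grip":1},{"slide":[0,0,0.02],"rot":[0,0,0],"grip":1}]' | grep -E "pos|force"
python3 -m pendant '[{"slide":[-0.3,0,0],"rot":[0,0,0],"grip":1},{"slide":[-0.8,0,0],"rot":[0,0,0],"grip":1},{"slide":[-1,0,0],"rot":[0,0,0],"grip":1},{"slide":[-1,0,0],"rot":[0,0,0],"grip":1}]' | grep -E "pos|force"
for i in 1 2; do python3 -m pendant '[{"slide":[-0.2,0.5,0.3],"rot":[0,0,0],"grip":1},{"slide":[-0.4,1,0.6],"rot":[0,0,0],"grip":1},{"slide":[-0.4,1,0.6],"rot":[0,0,0],"grip":1}]' | grep -E "pos|force"; done
python3 - <<'E'
from h import *
c=cams.camera("top");save(c,"f_top",(200,150,540,330),2.35)
s=cams.camera("scene");save(s,"f_scene",(120,150,460,390),2.2)
E
```

```text
tcp_pos: [0.4912, -0.2163, 0.0903]
contact_force: [5.8, 2.1, 10.2]
tcp_pos: [0.488, -0.2169, 0.1904]
contact_force: [0.5, -0.3, -0.1]
tcp_pos: [0.4408, -0.3293, 0.2287]
contact_force: [-0.6, 1.0, 0.5]
tcp_pos: [0.397, -0.4366, 0.2683]
contact_force: [-0.9, -0.1, -0.5]
```

View pics/f_top.png

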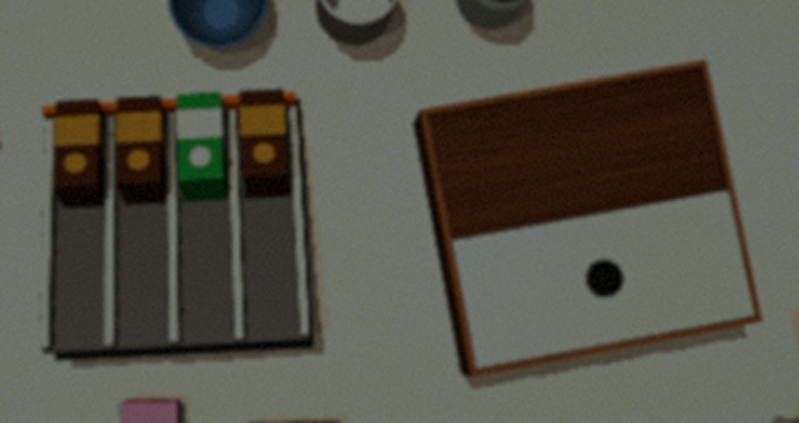

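View pics/f_scene.png

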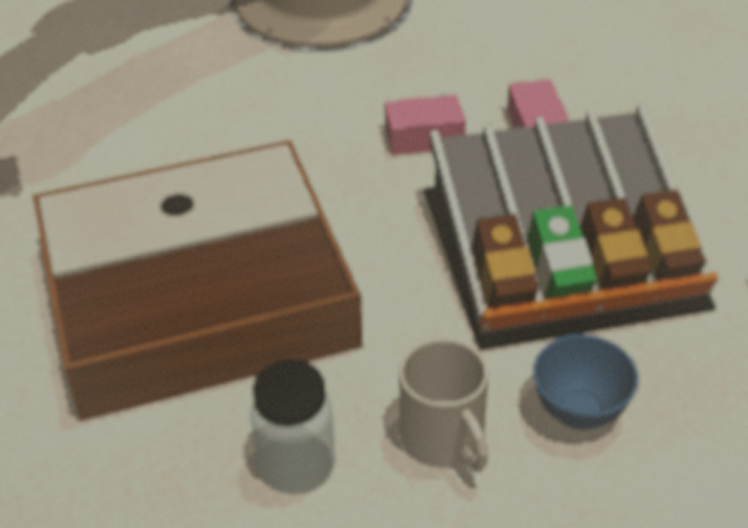

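All four cartons sit against the stop at matching positions, and the lid spot at crop (604,278) is back at its starting pixel. The robot is clear, so I'll hand the job in.

```bash
python3 -c "
from station import workorder,readout
s=readout.state();print(s['clock'],s['contact_force']);print(workorder.close_job())"
```

```text
68.325 [0.03598692 1.14708814 0.27133309]
the job is handed in; nothing more can be done
None
```

I finished the task and handed it in at 68 s of the 208 s allowed. The station gave no verdict.

- **Lid:** I pressed it down and dragged it fully open. The spot then measured about 118 mm of travel. At the end I dragged it shut to its stop, and the final picture shows the spot within about half a pixel (roughly 1 mm) of where it started.
- **Cartons:** The tea carton and all three coffee cartons (each placed in its own free lane) were pushed down until the force rose against the back stop. That happened at the same place each time, to within 0.3 mm (tool at 12.7–13.0 mm on the deck). The final pictures show all four upright, lengthwise and against the stop.
- **Bystanders:** The mug, jar and bowl look undisturbed, and the arm was clear of everything.

**Slips:**
- My first press on the lid briefly reached about 40 N at the fingertips, because the contact was stiffer than I expected. I backed off to about 12 N before dragging.
- One move was refused because I typed a shift of -1.1, which is out of range. I retyped it and nothing moved in between.

No carton appeared to have been knocked aside in any of the pictures or circle checks I made.

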